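# Put the try square and hammer back into the sloping shaped tray

### The arm

A 6-joint arm with a two-finger parallel gripper is mounted at the origin on the work surface. World frame = base frame: x ahead of the robot, y to its left, z up, the work surface at z = 0. Lengths are in m, angles in rad, forces in N, time in s.
With the tool pointing down it reaches from about 0.375 to 0.9 m from the base axis. Payload 3.1 kg.
Tool frame: the origin (TCP) lies at the very end of the fingers, on their centre line; the grasp point (between the pads) lies 19 mm behind it; x points along the fingers, y is the direction in which the jaws open and shut, and the axes are right-handed (so a half turn about x gives the same grasp; the last joint's range is limited). The gripper opens to 85 mm and grips with 20 to 120 N. Pads are 22 mm wide; open, the fingers measure 114 mm over their backs; the gripper's body (76 mm by 85 mm) begins 54 mm behind the grasp point. The pads swing forward as they close: fully open they stand 13 mm farther back than shut.
Start: joints at [-1.294, 0.527, 1.433, -0, 1.181, -0.178], TCP at [0.275, -0.561, 0.231] pointing down, gripper open.
Joint ranges: [-3.08, 3.08], [-0.75, 2.2], [0.22, 2.44], [-1.43, 4.57], [0, 2.65], [-2.85, 2.85]. Speed limits (rad/s): [2.79, 2.79, 3.14, 3.14, 3.14, 3.14].

### API

Orientations are given as a unit quaternion [w, x, y, z].
In Python, from plant import r gives the robot as it stands.
- The arm moves only by the tool step_arm, never from a script. Its arguments are lists of equal length, an entry for each row: "fingers": the opening, from 0 (shut) to 1 (fully open); "dp": the shift along the tool's x, y, z in mm, a list of three; "rotation": the turn, a rotation vector about the tool's x, y, z in rad, a list of three. In form: {"fingers": [fingers, ...], "dp": [[dx, dy, dz], ...], "rotation": [[ax, ay, az], ...]}. A call has 1 to 5 rows; each row shifts and turns the commanded pose from where the row before left it, along the tool's axes as they then stand; what a row does not reach is not made up. A row lasts 1/10 s, in which the tool goes at most 50 mm and 8.59 degrees, less where a joint would pass 70% of its speed; a pose out of reach is approached as far as the arm can. A call with a gripper value outside its range is refused whole. The fingers move at their own pace and stop on an object; "squeeze" is the grip in N (left out, the last holds). Time passes only in rows, so rows that do not move let the fingers close. It gives the time, the measured TCP pose, the force and the opening at its end, in the units of the state.
- r.state(): the state, without advancing time (a new reading comes with each control period).
- r.snapshot(name): name is "side" or "top"; returns a dict with "pixels" (400x640x3 uint8, blue, green, red), "fx", "fy", "cx", "cy" (pixels), "xyz" and "attitude" of the camera in the world. Camera axes: x right, y down, z forward; pixel columns grow to the right and rows downward; lengths in m; the calibration is good to about 2 mm. A picture is of the moment at which its call begins. There is no depth.
- r.finish_job(): hands the job in, once; it reports no verdict.
Trained networks look in a picture, given as the dict that the camera call returned (one of the last four; its "shot" number tells which), for a name from the list of things; names that differ only in an ending like _2 or _b are one class to them, and where a whole thing is asked for, a point or a joint stands for the part that bears it (a point fixed in the world has none). Each returns a list of dicts, best first, with "p" (0 to 1); they miss things now and then, are a little off and sometimes report something else, mostly with a low value. They report only what shows in the picture. A call takes as long as a camera call. They do not tell look-alikes from the thing itself.
- r.spot_in(label, picture): "box" ([left, top, width, height] in pixels, round what is visible of it).
The state is a dict: "clock": time; "joint_pos": joint angles; "joint_velocities": joint speeds; "joint_torque": joint torques, N m; "eef_pos": TCP position; "tool_rot": TCP orientation; "contact_force": force on the tool from outside, world axes, zero at the start; "moment": the same for the moment, N m; "grip_width": finger opening in m.
Only numpy, scipy, OpenCV 4.12 (cv2) and the standard library are available. Lean on these libraries where they do the work, as an engineer would, in place of code of your own. Each camera call takes 0.05 s, during which the arm holds its last target.

### The job

Put the try square and the hammer back into the sloping tool tray, each turned to match its own cutout and pressed in past the spring rollers until it lies fully home on the cutout's floor. Leave everything else on the bench where it is.

Things in the scene. Friction and masses are not known exactly. Their poses are not given: they have to be found in the camera images.
- tray: Shaped tool tray, dark slab 190 (x) x 240 (y) x 30 mm thick (z), fixed on a plywood stand fixed to the bench; slopes 30 degrees, facing the robot. x runs up the slope, y to the left, z square out of the sloping face. Origin: centre of the underside; face at z = 30. Upper edge about 145 above the bench. Two cutouts, 12 deep with paler floors: one square-shaped, one hammer-shaped
- square_place (a point): On the floor of the square's cutout, where the square's origin belongs; axes as the tray's, and the seated square's axes are parallel to them (stock up the slope, blade at the upper end, to the left). Cutout: the square's outline plus 1.5 mm all round, upright walls, no chamfer. Seated, the upper 12 mm of the 24 mm stock stands proud of the face
- square_place_tip (a point): Where point square_tip belongs, at the level of the square's cutout's floor
- square_catch (a point): At the tray's face, midway between two white spring rollers in the long walls of the square's cutout. They stand 3 mm proud of each wall, 5.6 mm below the face. The tool stops on them 8 to 10 mm above the floor; pushed here square to the face with some 3 to 10 N it passes them and reaches the floor, and they hold it lightly
- hammer_place (a point): On the floor of the hammer's cutout, where the hammer's origin belongs; axes as the tray's, and the seated hammer's axes are parallel to them (handle up the slope, head at the upper end, its longer side to the left). Cutout: the hammer's outline plus 1.5 mm all round, upright walls, no chamfer. Seated, its upper 12 mm of 24 stands proud of the face
- hammer_place_tip (a point): Where point hammer_tip belongs, at the level of the hammer's cutout's floor
- hammer_catch (a point): At the tray's face, midway between the two spring rollers of the hammer's cutout; they are like those of the square's cutout (see point square_catch), 12 mm above the cutout's floor
- square: Try square lying flat, 0.13 to 0.21 kg. Dark wooden stock 100 mm long (x -50 to 50), 18 wide (y -9 to 9), 24 thick (z 0 to 24); thin steel blade leaving its +x end towards +y (x 24 to 50, y 9 to 84, z 0 to 5). Origin: under the stock's centre, on the underside. This side stays up. Grip the stock across its width near x = -15, by its upper 10 mm, so that the fingers clear the tray
- square_tip (a point): End of the square's blade, at the underside's level (x 37, y 84, z 0 mm in the square's frame)
- hammer: Small hammer lying flat, 0.16 to 0.26 kg. Pale wooden handle 100 mm long (x -70 to 30), 18 wide (y -9 to 9), 24 thick (z 0 to 24); dark steel head across its +x end (x 30 to 52, y -24 to 40, z 0 to 24). Origin: on the underside, on the handle's middle line, 30 short of the head. This side stays up. Grip the handle across its width near x = 0, by its upper 10 mm
- hammer_tip (a point): End of the longer side of the hammer's head, at the underside's level (x 41, y 40, z 0 mm in the hammer's frame)
- glue: (mm) white plastic glue bottle, 56 diameter, 140 tall; a bystander. Origin: centre of its underside. Leave it where it is
- jar: (mm) amber glass jar with a steel lid, 68 diameter, 70 tall; a bystander. Origin: centre of its underside. Leave it where it is
- tape: (mm) roll of pale paper tape lying flat, 90 diameter, 25 tall; a bystander. Origin: centre of its underside. Leave it where it is
- sanding_block: (mm) cork sanding block, 100 x 60 x 28 tall; a bystander. Origin: centre of its underside. Leave it where it is
- pencil: (mm) flat carpenter's pencil, 150 x 14 x 8 tall; a bystander. Origin: centre of its underside. Leave it where it is
- offcut: (mm) piece of gilt picture-frame moulding, 50 x 160 x 52 tall; a bystander. Origin: centre of its underside. Leave it where it is
- brush: (mm) flat brush lying on the bench, about 200 long; a bystander. Leave it where it is
Mind the look-alikes: they are no part of the job. What is shaped like the hammer but green or red is not meant. Leave any red look-alike of the square alone.

How it is judged:
By the outcome, as a careful person would: the job done as asked, in the order asked, and still so for the second after the job is handed in, with the robot touching nothing.
It also fails if it takes over 67 s, if anything falls off the work surface, if the arm or the gripper's body presses on something with over 40 N, if the wrist force passes 120 N, or if a joint passes its speed limit or range.

## Working session

There is one attempt and no reset: what is moved stays moved. The work goes in short steps, Python scripts to look and compute and a tool call to move; the robot and the scene stay as the last step left them, time stands still between calls to the robot, and variables do not carry over. Pictures are saved under pics/ and viewed, and the job is handed in when it is done.

Besides the shell and the picture viewer there is one more tool, called after "Request:" in YAML: its name, and indented under it one key for each argument. step_arm: Moves the arm, as the interface text tells. Its arguments: {"type":"object","properties":{"fingers":{"type":"array"},"dp":{"type":"array"},"rotation":{"type":"array"},"squeeze":{"type":"number"}},"required":["fingers","dp","rotation"]}

```bash
ls; mkdir -p pics
python3 - <<'E'
from plant import r
import cv2, pickle
print(r.state())
for n in ("side","top"):
    s=r.snapshot(n); cv2.imwrite(f"pics/{n}0.png",s["pixels"]); pickle.dump(s,open(f"{n}0.pkl","wb"))
    print({k:v for k,v in s.items() if k!="pixels"})
    for l in ("square","hammer","tray","square_place","square_place_tip","square_catch","hammer_place","hammer_place_tip","hammer_catch","square_tip","hammer_tip"):
        print(l,[(d["p"],d["box"]) for d in r.spot_in(l,s)])
E
```

```text
pics
{'clock': 0.0, 'joint_pos': array([-1.29449148e+00,  5.28454224e-01,  1.43391884e+00,  3.40869887e-05,
        1.18138866e+00, -1.78484425e-01]), 'joint_velocities': array([ 1.33917414e-03,  7.88051006e-04, -9.43032296e-04, -5.05487996e-04,
        5.05225757e-05,  8.30923439e-04]), 'joint_torque': array([-3.54888307e-04, -4.42355347e+01, -1.78024864e+01, -1.00816301e-04,
        8.47014278e-03,  1.96116241e-05]), 'eef_pos': array([ 0.27438989, -0.56074606,  0.23033569]), 'tool_rot': array([-0.15863908, -0.68887804, -0.1601721 ,  0.68893076]), 'contact_force': array([-1.11932559,  0.19201913,  0.36033337]), 'moment': array([ 0.02977341,  0.05270453, -0.00867862]), 'grip_width': 0.08535576061746217}
{'fx': 482.7458079364925, 'fy': 482.7458079364925, 'cx': 317.0820601129132, 'cy': 196.90321474386673, 'xyz': array([-0.3073366 , -1.10733244,  0.87690448]), 'attitude': array([-0.47859912,  0.82328016, -0.26525087,  0.15097894]), 'shot': 1}
square [(0.93, [321.1, 293.3, 37.8, 38.1]), (0.63, [363.2, 257.5, 28.5, 30.8]), (0.57, [303.4, 148.9, 14.8, 27.1])]
hammer [(0.71, [215.0, 199.7, 
[... 1067 characters left out ...]
.81, [425.8, 251.2, 33.5, 41.1])]
hammer [(0.78, [203.0, 200.5, 23.1, 36.9]), (0.77, [157.6, 229.6, 23.9, 45.2])]
tray [(0.83, [265.8, 130.1, 89.0, 69.5])]
square_place [(0.8, [266.5, 129.1, 87.3, 69.4]), (0.4, [471.5, 209.0, 62.9, 40.3])]
square_place_tip [(0.93, [269.8, 129.5, 83.2, 72.7])]
square_catch [(0.59, [267.9, 132.4, 84.1, 67.2])]
hammer_place [(0.96, [268.1, 130.1, 82.9, 71.1])]
hammer_place_tip [(0.95, [268.0, 129.6, 83.5, 67.9])]
hammer_catch [(0.83, [267.2, 129.1, 86.0, 71.7])]
square_tip [(0.86, [429.3, 250.6, 28.7, 38.0]), (0.65, [400.9, 197.3, 37.2, 33.2])]
hammer_tip [(0.9, [211.9, 259.3, 45.7, 20.2]), (0.86, [203.2, 195.2, 25.6, 41.5]), (0.58, [153.5, 232.4, 25.6, 40.3])]
```

Run:
```python
import cv2
s=cv2.imread("pics/side0.png");t=cv2.imread("pics/top0.png")
cv2.imwrite("pics/t_all.png",cv2.resize(t,(800,500),interpolation=cv2.INTER_CUBIC))
cv2.imwrite("pics/t_a.png",cv2.resize(t[120:290,130:380],None,fx=3.2,fy=3.2,interpolation=cv2.INTER_CUBIC))
cv2.imwrite("pics/t_b.png",cv2.resize(t[180:310,370:560],None,fx=4.2,fy=4.2,interpolation=cv2.INTER_CUBIC))
cv2.imwrite("pics/s_all.png",cv2.resize(s[110:360,180:480],None,fx=2.4,fy=2.4,interpolation=cv2.INTER_CUBIC))
```

```text
(no output)
```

View pics/t_all.png

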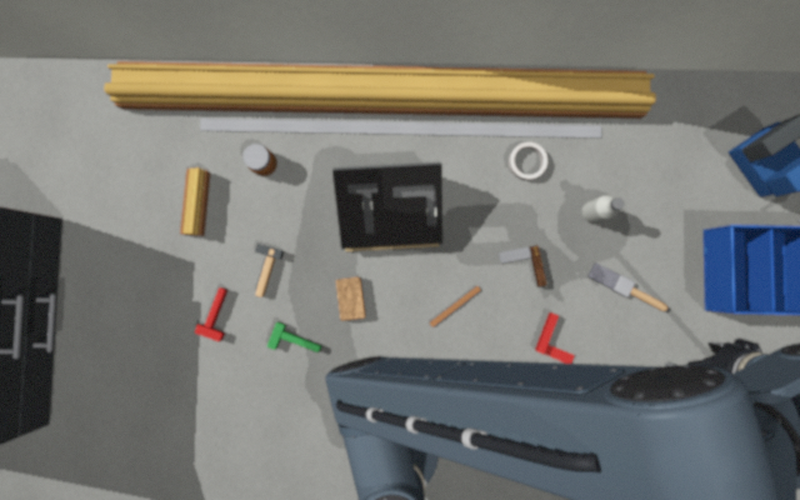

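View pics/t_a.png

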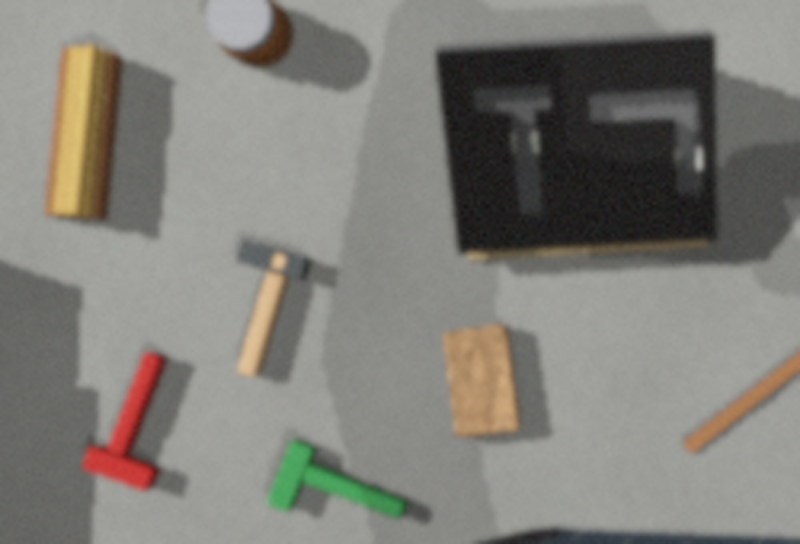

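View pics/t_b.png

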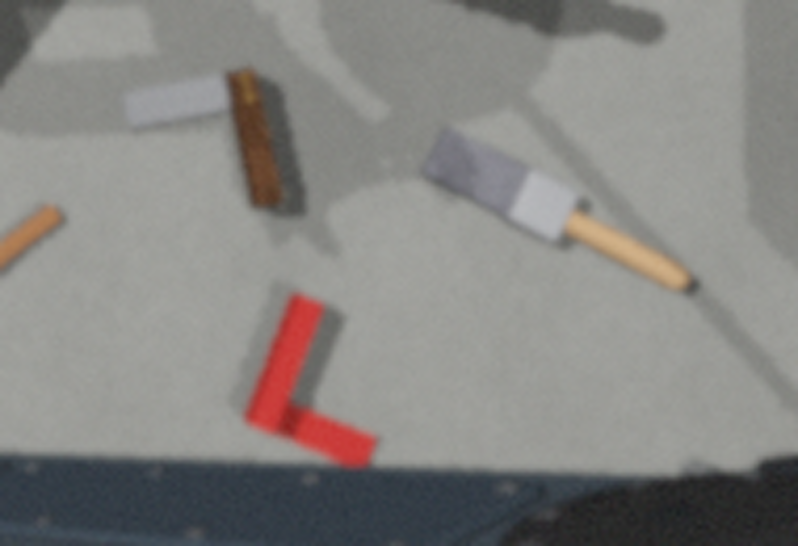

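View pics/s_all.png

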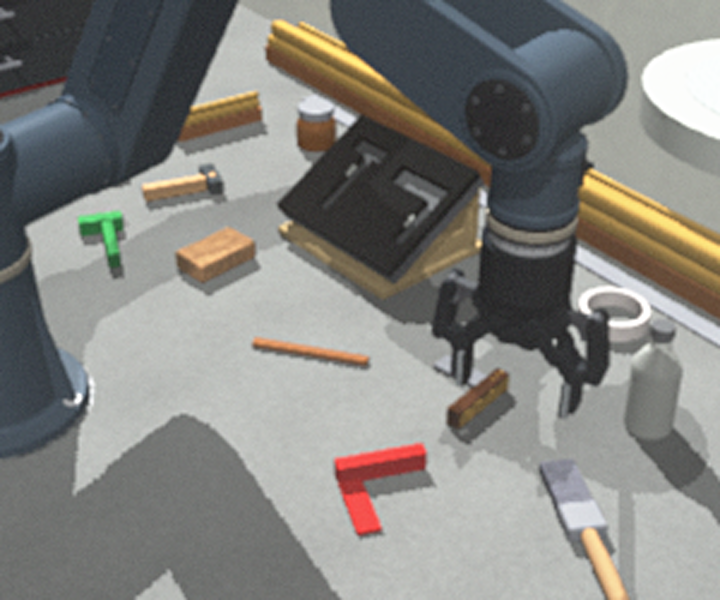

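Run:
```python
from plant import r
import cv2, pickle, numpy as np
for n in ("side","top"):
    ss=[r.snapshot(n) for _ in range(6)]
    s=dict(ss[0]); s["pixels"]=np.mean([q["pixels"].astype(np.float32) for q in ss],0)
    pickle.dump(s,open(f"{n}0.pkl","wb"))
    print(n,np.std([q["pixels"].astype(float) for q in ss],0).mean())
S=pickle.load(open("side0.pkl","rb"))["pixels"];T=pickle.load(open("top0.pkl","rb"))["pixels"]
g=lambda im:np.clip(255*(im/160.)**0.5,0,255).astype(np.uint8)
cv2.imwrite("pics/tray_t.png",cv2.resize(g(T[122:208,255:370]),None,fx=6.5,fy=6.5,interpolation=cv2.INTER_CUBIC))
cv2.imwrite("pics/tray_s.png",cv2.resize(g(S[150:240,288:392]),None,fx=6.5,fy=6.5,interpolation=cv2.INTER_CUBIC))
```

```text
side 1.6438181600269914
top 1.2771573721092566
```

View pics/tray_t.png

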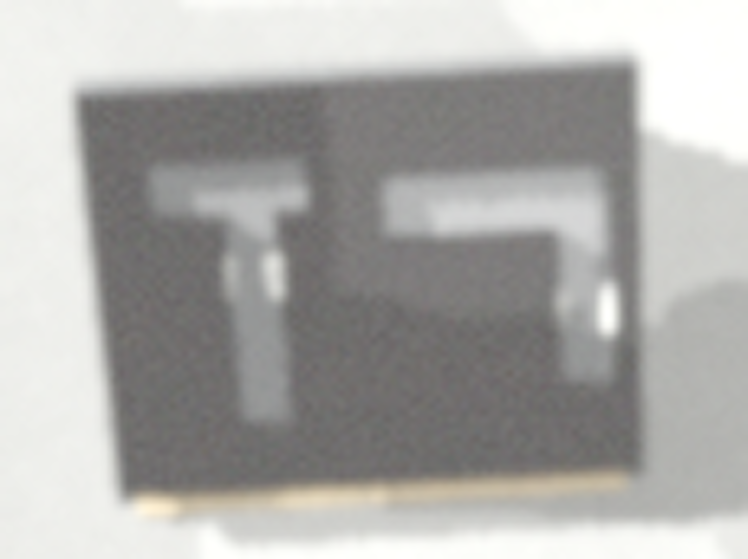

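View pics/tray_s.png

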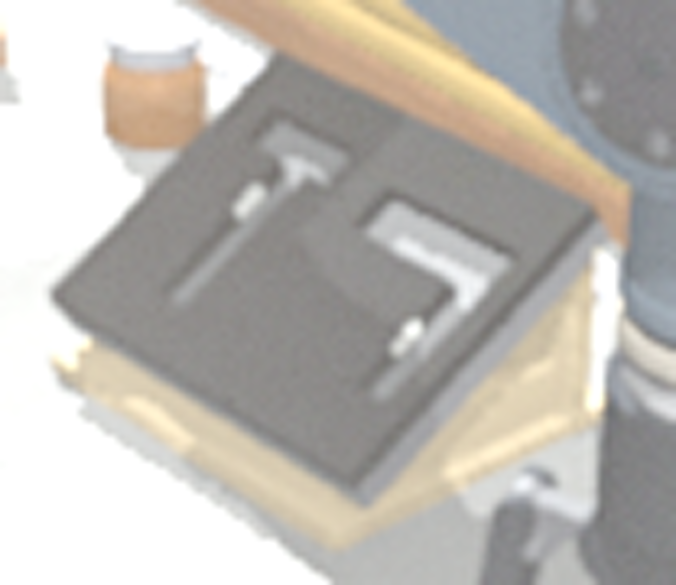

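```bash
cat > h.py <<'E'
import numpy as np, cv2, pickle
from scipy.spatial.transform import Rotation as R
from scipy.optimize import minimize
def rot(q): return R.from_quat([q[1],q[2],q[3],q[0]]).as_matrix()
def proj(s,P):
    p=(np.atleast_2d(P)-s["xyz"])@rot(s["attitude"])
    return np.c_[s["fx"]*p[:,0]/p[:,2]+s["cx"], s["fy"]*p[:,1]/p[:,2]+s["cy"]]
def ray(s,uv,z):
    d=rot(s["attitude"])@np.array([(uv[0]-s["cx"])/s["fx"],(uv[1]-s["cy"])/s["fy"],1])
    return s["xyz"]+d*(z-s["xyz"][2])/d[2]
K=8
def mask(polys,win,hull=True):
    x0,y0,x1,y1=win
    m=np.zeros(((y1-y0)*K,(x1-x0)*K),np.uint8)
    for p in polys:
        q=(np.asarray(p)-[x0,y0]+0.5)*K-0.5
        if hull: q=cv2.convexHull(q.astype(np.float32))[:,0]
        cv2.fillPoly(m,[np.round(q*16).astype(np.int32)],1,shift=4)
    return cv2.GaussianBlur(cv2.resize(m.astype(np.float32),(x1-x0,y1-y0),interpolation=cv2.INTER_AREA),(0,0),0.6)
def box(x0,x1,y0,y1,z0,z1): return np.array([[x,y,z] for x in(x0,x1) for y in(y0,y1) for z in(z0,z1)])/1000.
def load(n): return pickle.load(open(n,"rb"))
def trayT(p): # x,y,z of origin, yaw
    M=R.from_euler("z",p[3]).as_matrix()@R.from_euler("y",-30,degrees=True).as_matrix()
    return M,np.array(p[:3])
E
cat > tray.py <<'E'
from h import *
S=load("side0.pkl");T=load("top0.pkl")
SL=box(-95,95,-120,120,0,30)
wins={"t":(258,122,368,204),"s":(288,150,392,236)}
A={}
for k,s in (("t",T),("s",S)):
    x0,y0,x1,y1=wins[k]; im=s["pixels"][y0:y1,x0:x1].max(2)   # max channel
    A[k]=im
    print(k,np.percentile(im,[5,20,40,60,80,95]))
def cost(p,verbose=False):
    M,t=trayT(p); c=0; out=[]
    for k,s in (("t",T),("s",S)):
        if k not in use: continue
        P=SL@M.T+t
        m=mask([proj(s,P)],wins[k])
        band=(cv2.dilate((m>.02).astype(np.uint8),np.ones((5,5)))>0)&~(cv2.erode((m>.98).astype(np.uint8),np.ones((5,5)))>0)
        lo,hi={"t":(20,60),"s":(30,75)}[k]
        a=np.clip((hi-A[k])/(hi-lo),0,1)
        e=((a-m)**2*band).sum()/band.sum(); c+=e; out.append(e)
    return (c,out) if verbose else c
if __name__=="__main__":
    for use in ("ts","t","s"):
        best=None
        for st in ([0.57,0.02,0.06,0.05],[0.58,0.03,0.06,0.0]):
            for it in range(3):
                o=minimize(cost,st,method="Nelder-Mead",options=dict(initial_simplex=np.array([st]+[np.array(st)+d for d in np.diag([.01,.01,.01,.03])]),xatol=1e-5,fatol=1e-7,maxiter=400)); st=o.x
            if best is None or o.fun<best.fun: best=o
        M,t=trayT(best.x)
        print(use,best.x.round(4),cost(best.x,True),"upper edge z",(M@[.095,0,.03]+t)[2])
E
python3 tray.py
```

```text
t [ 30.          32.          40.5         80.5        139.66667175
 151.5       ]
s [ 44.16666794  49.83333206  64.5        103.5        156.66667175
 195.33332825]
ts [0.5878 0.0244 0.0669 0.023 ] (np.float64(0.3876359986818455), [np.float64(0.22744553150507923), np.float64(0.16019046717676624)]) upper edge z 0.14041370082030252
t [0.5931 0.0231 0.0013 0.0766] (np.float64(0.08276761904036392), [np.float64(0.08276761904036392)]) upper edge z 0.07480345062448972
s [0.6406 0.099  0.0197 0.0639] (np.float64(0.07897769037955024), [np.float64(0.07897769037955024)]) upper edge z 0.09318164265117518
```

```bash
python3 - <<'E'
import re
s=open("tray.py").read()
s=s.replace('{"t":(20,60),"s":(30,75)}','{"t":(34,78),"s":(64,104)}').replace("np.ones((5,5))","np.ones((7,7))")
s=s.replace('if __name__=="__main__":','''if __name__=="__main__":
    from scipy.optimize import least_squares
    f=np.array([[95,120,30],[95,-120,30],[-95,-120,30],[-95,120,30]])/1000
    pt=np.array([[78,100],[637,75],[640,470],[122,497]])/6.5+[255,122]-.4
    ps=np.array([[280,52],[600,208],[358,488],[55,290]])/6.5+[288,150]-.4
    def res(p):
        M,t=trayT(p);P=f@M.T+t
        return np.r_[(proj(T,P)-pt).ravel(),(proj(S,P)-ps).ravel()]
    o=least_squares(res,[.58,.02,.06,.05]);print("corners",o.x.round(4),o.fun.round(1)); st0=o.x''').replace('for st in ([0.57,0.02,0.06,0.05],[0.58,0.03,0.06,0.0])','for st in (st0,)')
open("tray.py","w").write(s)
E
python3 tray.py
```

```text
t [ 30.          32.          40.5         80.5        139.66667175
 151.5       ]
s [ 44.16666794  49.83333206  64.5        103.5        156.66667175
 195.33332825]
corners [0.5869 0.0221 0.0646 0.0715] [-0.8 -0.7  0.9 -1.6  0.9  0.3 -0.4  0.5  0.4  0.3 -0.4  0.2 -1.2 -0.6
 -0.7  1.3]
ts [0.5842 0.0228 0.0691 0.0737] (np.float64(0.1414429656090131), [np.float64(0.11689486020859888), np.float64(0.024548105400414223)]) upper edge z 0.14261319825379037
t [0.5905 0.0241 0.0193 0.0744] (np.float64(0.03470007044668416), [np.float64(0.03470007044668416)]) upper edge z 0.09273942259528235
s [0.5906 0.03   0.0647 0.0705] (np.float64(0.019469479107972674), [np.float64(0.019469479107972674)]) upper edge z 0.13820453398319343
```

```bash
cat > ov.py <<'E'
from h import *
def overlay(s,win,lines,name,f=6.5,gam=True):
    x0,y0,x1,y1=win; im=s["pixels"][y0:y1,x0:x1].astype(np.float32)
    g=np.clip(255*(im/160.)**0.5,0,255) if gam else im
    g=cv2.resize(g.astype(np.uint8),None,fx=f,fy=f,interpolation=cv2.INTER_CUBIC)
    for P,c in lines:
        q=(proj(s,P)-[x0,y0]+.5)*f-.5
        cv2.polylines(g,[np.round(q*16).astype(np.int32)],True,c,1,cv2.LINE_AA,4)
    cv2.imwrite(name,g)
E
python3 - <<'E'
from ov import *
S=load("side0.pkl");T=load("top0.pkl")
def rect(z): return np.array([[95,120,z],[95,-120,z],[-95,-120,z],[-95,120,z]])/1000
M,t=trayT([0.5842,0.0228,0.0691,0.0737])
L=[(rect(30)@M.T+t,(0,255,0)),(rect(0)@M.T+t,(0,0,255))]
overlay(T,(255,118,370,208),L,"pics/ov1t.png"); overlay(S,(288,150,392,240),L,"pics/ov1s.png")
E
```

```text
(no output)
```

View pics/ov1t.png

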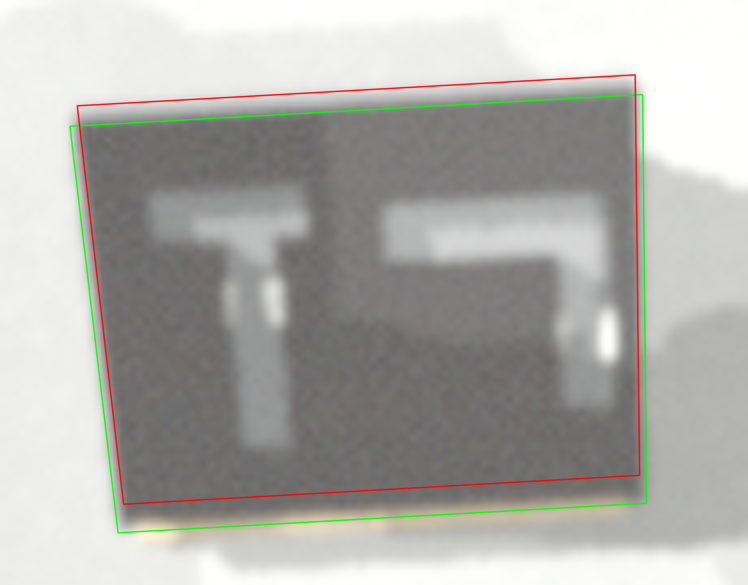

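View pics/ov1s.png

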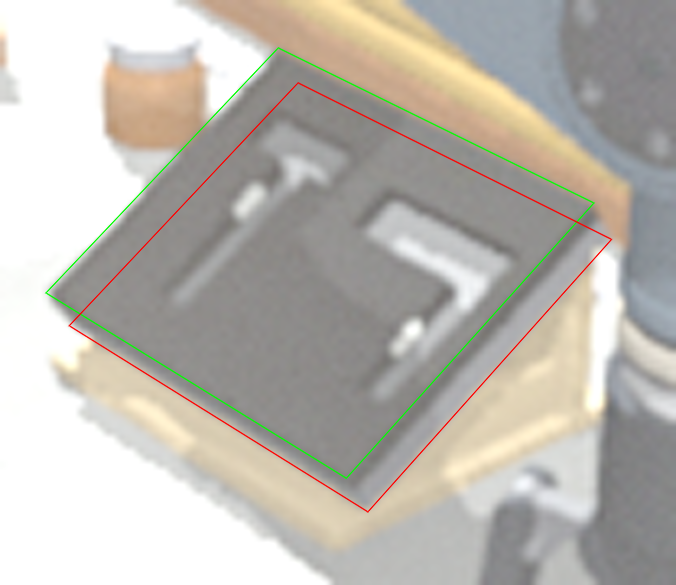

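```bash
cat > edge.py <<'E'
from h import *
from scipy.ndimage import map_coordinates
from scipy.optimize import least_squares
def edge_pts(s,a,b,pol,ch=None,n=25,half=3.0,lo=.06,hi=.94,g=0.5):
    """sample along 3D a->b, find strongest gradient across; pol=+1: brighter to the right-hand normal (image)"""
    q=proj(s,a[None]+(b-a)[None]*np.linspace(lo,hi,n)[:,None])
    d=(q[-1]-q[0]); d/=np.linalg.norm(d); nrm=np.array([-d[1],d[0]])
    im=s["pixels"].max(2) if ch is None else ch
    im=cv2.GaussianBlur(im.astype(np.float32),(0,0),0.7)**g
    o=np.arange(-half,half+.01,.1)
    xy=q[:,None]+o[None,:,None]*nrm
    v=map_coordinates(im,[xy[...,1],xy[...,0]],order=3)
    # smooth along edge
    v=cv2.blur(v.astype(np.float32),(1,5))
    gr=np.gradient(v,axis=1)*pol
    k=gr.argmax(1); w=gr[np.arange(n),k]
    return q,nrm,o[k],w
def fit(f,p0,its=8,half=3.0,verbose=True):
    """f(p)-> list of (s,a,b,pol[,ch]) 3D segments ; returns p"""
    p=np.array(p0,float)
    for i in range(its):
        segs=f(p); tg=[]
        for sg in segs:
            ch=sg[4] if len(sg)>4 else None
            q,nr,off,w=edge_pts(*sg[:4],ch=ch,half=max(1.2,half*(.75**i)))
            med=np.median(off); ok=(abs(off-med)<.8)
            tg.append((q+off[:,None]*nr,nr,ok))
        def res(p):
            out=[]
            for sg,(t,nr,ok) in zip(f(p),tg):
                q=proj(sg[0],sg[1][None]+(sg[2]-sg[1])[None]*np.linspace(.06,.94,25)[:,None])
                out.append(((t-q)@nr*ok)/5)
            return np.concatenate(out)
        p=least_squares(res,p,loss="soft_l1",f_scale=.1).x
    if verbose:
        r=res(p).reshape(-1,25)*5
        print("edge mean/std px",[(round(x.mean(),2),round(x.std(),2),int(t[2].sum())) for x,t in zip(r,tg)])
    return p
E
cat > tray2.py <<'E'
from edge import *
from ov import *
S=load("side0.pkl");T=load("top0.pkl")
C=np.array([[95,120,30],[95,-120,30],[-95,-120,30],[-95,120,30]])/1000
# order UL,UR,LR,LL (image top view clockwise): outside is on left of travel => right normal(-dy,dx in y-down img) points inside
def f(p,use="ts"):
    M,t=trayT(p); P=C@M.T+t; o=[]
    if "t" in use:
        o+=[(T,P[1],P[2],-1),(T,P[2],P[3],-1),(T,P[3],P[0],-1)]
    if "s" in use:
        o+=[(S,P[3],P[0],-1),(S,P[0],P[1],-1),(S,P[1],P[2],-1)]
    return o
if __name__=="__main__":
    for u in ("ts","s"):
        p=fit(lambda p:f(p,u),[.5869,.0221,.0646,.0715])
        M,t=trayT(p);print(u,p.round(4),"upper z",(M@[.095,0,.03]+t)[2])
        if u=="ts":
            L=[(C@M.T+t,(0,255,0))]; pickle.dump(p,open("trayp.pkl","wb"))
            overlay(T,(255,118,370,208),L,"pics/ov2t.png"); overlay(S,(288,150,392,240),L,"pics/ov2s.png")
E
python3 tray2.py
```

```text
edge mean/std px [(np.float64(0.6), np.float64(0.21), 25), (np.float64(-0.16), np.float64(0.36), 25), (np.float64(0.47), np.float64(0.26), 25), (np.float64(-0.73), np.float64(0.22), 25), (np.float64(-0.12), np.float64(0.11), 25), (np.float64(-0.73), np.float64(0.13), 25)]
ts [0.5887 0.0231 0.0644 0.0902] upper z 0.13791730523029916
edge mean/std px [(np.float64(0.0), np.float64(0.12), 25), (np.float64(0.0), np.float64(0.08), 25), (np.float64(-0.0), np.float64(0.02), 25)]
s [ 0.5572 -0.0141  0.0891  0.0768] upper z 0.16254858718474652
```

```bash
python3 -c "
import cv2,numpy as np
a=cv2.imread('pics/ov2t.png');b=cv2.imread('pics/ov2s.png')
h=max(a.shape[0],b.shape[0]);z=np.zeros((h,a.shape[1]+b.shape[1],3),np.uint8);z[:a.shape[0],:a.shape[1]]=a;z[:b.shape[0],a.shape[1]:]=b
cv2.imwrite('pics/ov2.png',cv2.resize(z,(800,int(h*800/z.shape[1])),interpolation=cv2.INTER_AREA))"
```

```text
(no output)
```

View pics/ov2.png

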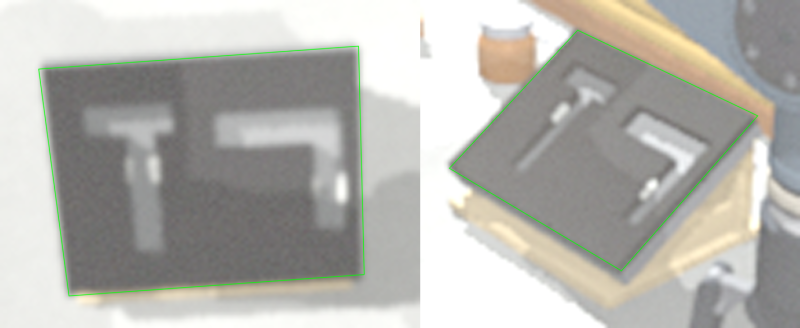

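```bash
cat > tools.py <<'E'
from ov import *
S=load("side0.pkl");T=load("top0.pkl")
def pose(p): 
    M=R.from_euler("z",p[2]).as_matrix(); return M,np.array([p[0],p[1],0])
for name,p0,bx,wins in (
  ("square",[0.37,-0.28,0.1],box(-50,50,-9,9,0,24),{"t":(415,190,447,236),"s":(355,250,400,296)}),
  ("hammer",[0.38,0.32,-0.3],box(-70,30,-9,9,0,24),{"t":(198,190,232,242),"s":(232,170,285,200)})):
    for s,k in ((T,"t"),(S,"s")):
        x0,y0,x1,y1=wins[k]; a=s["pixels"][y0:y1,x0:x1]; c=a[...,2]-a[...,0]
        print(name,k,np.percentile(c,[5,50,75,90,98]).round(1), [ray(s,[(x0+x1)/2,(y0+y1)/2],.02).round(3)])
        o=np.clip((c-c.min())/(c.max()-c.min())*255,0,255).astype(np.uint8)
        cv2.imwrite(f"pics/chr_{name}_{k}.png",cv2.resize(np.hstack([cv2.cvtColor(o,cv2.COLOR_GRAY2BGR),a.astype(np.uint8)]),None,fx=7,fy=7,interpolation=cv2.INTER_CUBIC))
E
python3 tools.py
python3 - <<'E'
import cv2,numpy as np
ims=[cv2.imread(f"pics/chr_{n}_{k}.png") for n in("square","hammer") for k in "ts"]
H=350;ims=[cv2.resize(i,(390,290)) for i in ims]
cv2.imwrite("pics/chr.png",np.vstack([np.hstack(ims[:2]),np.hstack(ims[2:])]))
E
```

```text
square t [-0.9  3.3  4.8 45.3 56.8] [array([ 0.448, -0.339,  0.02 ])]
square s [-4.   1.3  2.2 38.2 58.3] [array([ 0.447, -0.334,  0.02 ])]
hammer t [-1.   3.7  4.4 57.2 72.2] [array([0.427, 0.311, 0.02 ])]
hammer s [-8.   1.3  2.3 53.2 84.5] [array([0.435, 0.317, 0.02 ])]
```

View pics/chr.png

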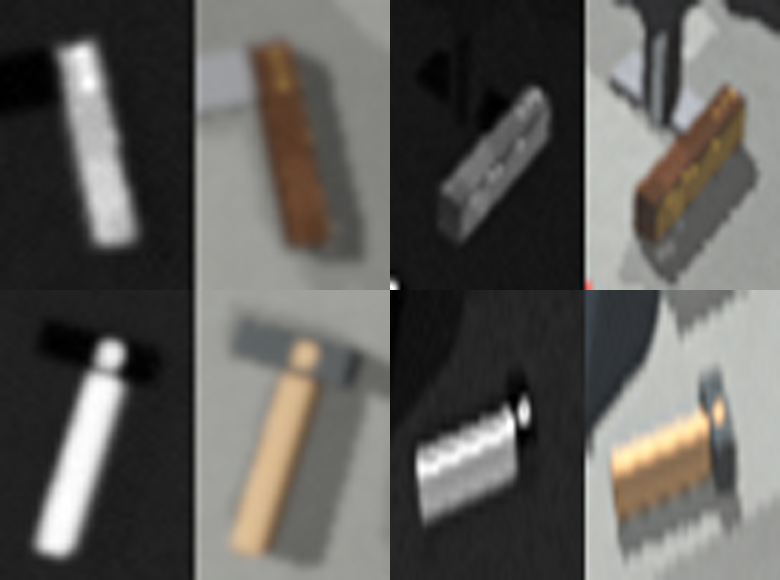

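```bash
cat > tools2.py <<'E'
from ov import *
S=load("side0.pkl");T=load("top0.pkl")
def fitobj(bx,p0,views,xmax=None):
    def cost(p,v=False):
        M=R.from_euler("z",p[2]).as_matrix(); P=bx@M.T+[p[0],p[1],0]; c=[]
        for s,w in views:
            x0,y0,x1,y1=w; a=s["pixels"][y0:y1,x0:x1]; ch=a[...,2]-a[...,0]-3
            m=mask([proj(s,P)],w)
            wt=np.ones_like(m)
            if xmax: 
                Q=np.array([[xmax,60,20],[xmax+45,60,20],[xmax+45,-60,20],[xmax,-60,20]])/1000@M.T+[p[0],p[1],0]
                wt=1-(mask([proj(s,Q)],w)>.3)
            # saturating chroma
            lo=np.median(ch[m>.9]) if (m>.9).sum()>20 else 40
            th=np.clip(ch/(.8*lo),0,1)
            c.append(((th-m)**2*wt).sum())
        return c if v else sum(c)
    st=np.array(p0)
    for i in range(4):
        o=minimize(cost,st,method="Nelder-Mead",options=dict(initial_simplex=np.array([st]+[st+d for d in np.diag([.006,.006,.05])]),xatol=1e-5,fatol=1e-5)); st=o.x
    return st,cost(st,True)
sq=box(-50,50,-9,9,0,24); hm=box(-70,30,-9,9,0,24)
W={"sqt":(T,(418,190,447,236)),"sqs":(S,(360,254,400,290)),"hmt":(T,(198,190,232,242)),"hms":(S,(232,170,285,200))}
if __name__=="__main__":
    for n,b,p0,ks,xm in (("square",sq,[.448,-.335,.15],("sqt","sqs"),None),("hammer",hm,[.44,.31,-.25],("hmt","hms"),33)):
        for k in (ks,ks[:1],ks[1:]):
            p,c=fitobj(b,p0,[W[q] for q in k],xm); print(n,k,p.round(4),np.round(c,2))
            if len(k)==2:
                M=R.from_euler("z",p[2]).as_matrix(); L=[]
                polys=[np.array([[a[0],a[1],z] for a in ([-50,-9],[50,-9],[50,84],[24,84],[24,9],[-50,9])]) for z in (0,5)] if n=="square" else [np.array([[a[0],a[1],z] for a in ([-70,-9],[30,-9],[30,-24],[52,-24],[52,40],[30,40],[30,9],[-70,9])]) for z in (0,24)]
                if n=="square": polys.append(np.array([[-50,-9,24],[50,-9,24],[50,9,24],[-50,9,24]]))
                L=[(q/1000@M.T+[p[0],p[1],0],c) for q,c in zip(polys,((0,0,255),(255,0,0),(0,255,0)))]
                for q in k:
                    s,w=W[q]; overlay(s,(w[0]-25,w[1]-12,w[2]+12,w[3]+8),L,f"pics/fit_{q}.png",gam=False,f=6)
    ims=[cv2.resize(cv2.imread(f"pics/fit_{q}.png"),(395,295)) for q in W]
    cv2.imwrite("pics/fit.png",np.vstack([np.hstack(ims[:2]),np.hstack(ims[2:])]))
E
python3 tools2.py
```

```text
square ('sqt', 'sqs') [ 0.4505 -0.3379  0.2172] [10.3  18.97]
square ('sqt',) [ 0.4505 -0.3389  0.1968] [6.74]
square ('sqs',) [ 0.4523 -0.3369  0.2349] [16.09]
hammer ('hmt', 'hms') [ 0.4325  0.319  -0.2572] [4.46 6.62]
hammer ('hmt',) [ 0.4324  0.3184 -0.2648] [4.17]
hammer ('hms',) [ 0.4331  0.321  -0.2562] [4.02]
```

View pics/fit.png

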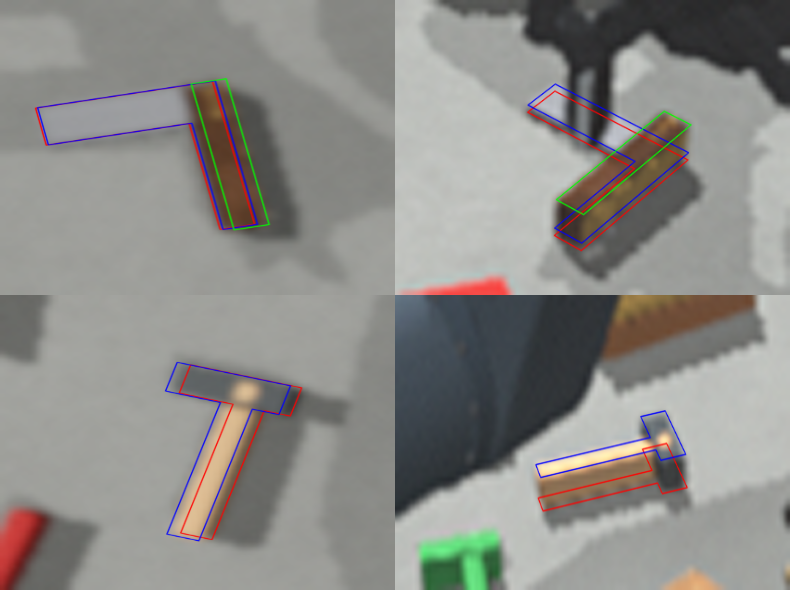

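```bash
cat >> h.py <<'E'
def goal_step(p_now,q_now,p_goal,Rg):
    """tool-frame dp (mm) to goal & rotvec about tool axes"""
    Rn=rot(q_now); return (Rn.T@(np.array(p_goal)-p_now)*1000).round(1), R.from_matrix(Rn.T@Rg).as_rotvec().round(4)
def down(yaw,sgn=1):
    """tool x down, tool y along sgn*(object y) for object yaw"""
    y=sgn*np.array([-np.sin(yaw),np.cos(yaw),0]); x=np.array([0,0,-1.]); return np.c_[x,y,np.cross(x,y)]
E
python3 - <<'E'
from h import *
from plant import r
s=r.state(); print(rot(s["tool_rot"]).round(3),s["eef_pos"],s["clock"])
psi=.207
g=np.array([.4505,-.338,0])+R.from_euler("z",psi).apply([-.015,0,0]);print(g)
for sg in(1,-1): print(goal_step(s["eef_pos"],s["tool_rot"],[g[0],g[1],.1],down(psi,sg)))
E
```

```text
[[ 0.     0.439 -0.898]
 [-0.    -0.898 -0.439]
 [-1.     0.    -0.   ]] [ 0.27458855 -0.56143267  0.231316  ] 1.8
[ 0.43582022 -0.34108287  0.        ]
(array([ 131.3, -127.1, -241.6]), array([-2.8937,  0.    , -0.    ]))
(array([ 131.3, -127.1, -241.6]), array([ 0.2479, -0.    , -0.    ]))
```

Request:
step_arm:
  fingers: [1,1,1,1,1]
  dp:
    - [0,-22,-42]
    - [0,-22,-42]
    - [0,-22,-42]
    - [0,-22,-42]
    - [0,-22,-42]
  rotation:
    - [0,0,0]
    - [0,0,0]
    - [0,0,0]
    - [0,0,0]
    - [0,0,0]
  squeeze: 100

```text
clock: 2.3
eef_pos: [0.4158, -0.3689, 0.2315]
tool_rot: [0.159, 0.689, 0.159, -0.689]
contact_force: [0.6, -0.4, 0.0]
grip_width: 0.0855
```

Request:
step_arm:
  fingers: [0.6,0.6,0.6,0.6]
  dp:
    - [0,-17,-32]
    - [0,0,0]
    - [30,0,0]
    - [30,0,0]
  rotation:
    - [0,0,0]
    - [0.125,0,0]
    - [0.123,0,0]
    - [0,0,0]

```text
clock: 2.7
eef_pos: [0.4374, -0.3414, 0.1719]
tool_rot: [0.074, 0.704, 0.072, -0.703]
contact_force: [-0.1, -0.4, 1.1]
grip_width: 0.0513
```

```bash
cat > gs.py <<'E'
from h import *
from plant import r
import time
s=r.state(); psi=.207
g=np.array([.4505,-.338,0])+R.from_euler("z",psi).apply([-.015,0,0])
print(s["clock"],s["eef_pos"],s["grip_width"],s["contact_force"])
print(goal_step(s["eef_pos"],s["tool_rot"],[g[0],g[1],.014],down(psi,-1)))
E
python3 gs.py
```

```text
2.7 [ 0.4374472  -0.34135428  0.17190905] 0.051345477939437355 [-0.13480517 -0.37719928  1.06205193]
(array([157.9,  -1.2,   1.8]), array([-0.0008, -0.002 , -0.0037]))
```

Run:
```python
from plant import r
import tools2 as t2, numpy as np, cv2
S=r.snapshot("side"); cv2.imwrite("pics/s1.png",cv2.resize(S["pixels"][190:320,300:460],None,fx=5,fy=5,interpolation=cv2.INTER_CUBIC))
S["pixels"]=S["pixels"].astype(np.float32)
print(t2.fitobj(t2.sq,[.4505,-.338,.2],[(S,t2.W["sqs"][1])]))
```

```text
(array([ 0.45260502, -0.3364937 ,  0.23390319]), [np.float32(14.596536)])
```

View pics/s1.png

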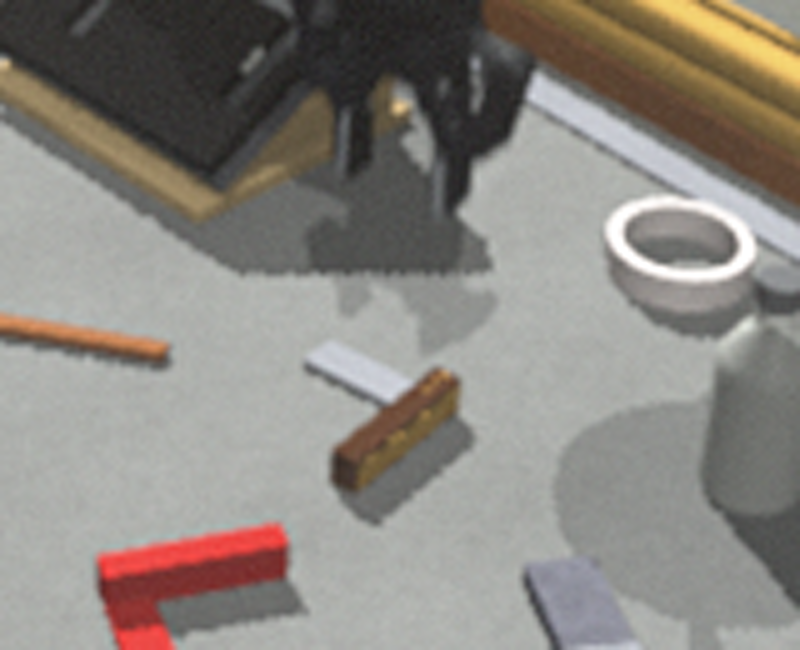

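Request:
step_arm:
  fingers: [0.6,0.6,0.6,0.6,0.6]
  dp:
    - [45,-1,2]
    - [45,0,0]
    - [40,0,0]
    - [20,0,0]
    - [8,0,0]
  rotation:
    - [0,0,0]
    - [0,0,0]
    - [0,0,0]
    - [0,0,0]
    - [0,0,0]

```text
clock: 3.25
eef_pos: [0.4332, -0.3398, 0.0114]
tool_rot: [-0.072, -0.703, -0.074, 0.704]
contact_force: [0.3, 0.3, 1.0]
grip_width: 0.0514
```

```bash
python3 gs.py
```

```text
3.25 [ 0.43321112 -0.33977664  0.01141375] 0.05138821148263511 [0.29429232 0.34708113 0.97298391]
(array([-2.6,  1.8, -2.3]), array([-0.0003,  0.0019,  0.0034]))
```

Request:
step_arm:
  fingers: [0.6]
  dp:
    - [-2,1,-2]
  rotation:
    - [0,0,0]

```text
clock: 3.35
eef_pos: [0.4357, -0.3407, 0.0147]
tool_rot: [-0.072, -0.703, -0.074, 0.704]
contact_force: [-0.3, -0.3, -0.4]
grip_width: 0.0513
```

```bash
python3 gs.py;python3 gs.py
```

```text
3.35 [ 0.43573679 -0.34072236  0.01466695] 0.0512955225011977 [-0.27923896 -0.29674382 -0.36658826]
(array([ 0.7,  0.4, -0. ]), array([-0.0005,  0.0012,  0.0022]))
3.35 [ 0.43573679 -0.34072236  0.01466695] 0.0512955225011977 [-0.27923896 -0.29674382 -0.36658826]
(array([ 0.7,  0.4, -0. ]), array([-0.0005,  0.0012,  0.0022]))
```

Good; close.

Request:
step_arm:
  fingers: [0,0,0,0,0]
  dp:
    - [0,0,0]
    - [0,0,0]
    - [0,0,0]
    - [0,0,0]
    - [0,0,0]
  rotation:
    - [0,0,0]
    - [0,0,0]
    - [0,0,0]
    - [0,0,0]
    - [0,0,0]
  squeeze: 100

```text
clock: 3.85
eef_pos: [0.4371, -0.342, 0.0174]
tool_rot: [0.074, 0.704, 0.072, -0.703]
contact_force: [0.6, 0.4, 5.2]
grip_width: 0.0145
```

Run:
```python
from h import *
from plant import r
for i in range(2):
    S=r.snapshot("side");s=r.state();print(s["eef_pos"],s["grip_width"],s["contact_force"])
T=r.snapshot("top")
a=cv2.resize(S["pixels"][215:315,330:430],(400,400),interpolation=cv2.INTER_CUBIC);b=cv2.resize(T["pixels"][170:270,370:470],(400,400),interpolation=cv2.INTER_CUBIC)
cv2.imwrite("pics/g1.png",np.hstack([a,b]))
```

```text
[ 0.43707102 -0.34195703  0.01742873] 0.014514412805396951 [0.07483906 0.71735783 5.61164194]
[ 0.43706611 -0.34197821  0.01742966] 0.014140968682363371 [0.33704177 0.40637184 5.28855221]
```

View pics/g1.png

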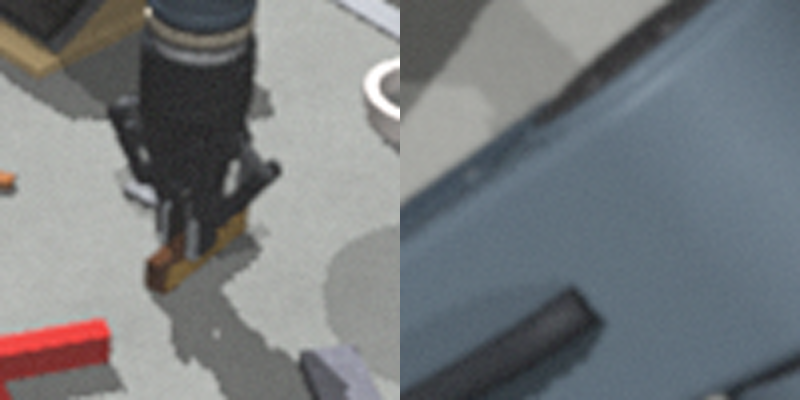

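```bash
cat > joint.py <<'E'
from edge import *
from ov import *
S=load("side0.pkl");T=load("top0.pkl")
C=np.array([[95,120],[95,-120],[-95,-120],[-95,120]])/1000
SQ=np.array([[-51.5,-10.5],[51.5,-10.5],[51.5,85.5],[22.5,85.5],[22.5,10.5],[-51.5,10.5]])/1000
HM=np.array([[-71.5,-10.5],[28.5,-10.5],[28.5,-25.5],[53.5,-25.5],[53.5,41.5],[28.5,41.5],[28.5,10.5],[-71.5,10.5]])/1000
def cam(s,n):
    c=dict(s); c["xyz"]=s["xyz"]+n[:3]
    q=R.from_rotvec(n[3:]).as_matrix()@rot(s["attitude"]); v=R.from_matrix(q).as_quat(); c["attitude"]=np.r_[v[3],v[:3]]; return c
def to3(xy,z,M,t): return np.c_[xy,np.full(len(xy),z)]@M.T+t
def segs(p):
    M,t=trayT(p[:4]); Tc=cam(T,p[8:14]); Sc=cam(S,p[14:20]); o=[]
    P=to3(C,.03,M,t)
    o+=[(Tc,P[1],P[2],-1),(Tc,P[2],P[3],-1),(Tc,P[3],P[0],-1),(Sc,P[3],P[0],-1),(Sc,P[0],P[1],-1),(Sc,P[1],P[2],-1)]
    for cc,OUT,skipT,skipS in ((p[4:6],SQ,(0,5),(5,4)),(p[6:8],HM,(0,7),(7,)) ):
        hi=to3(OUT+cc,.03,M,t); lo=to3(OUT+cc,.018,M,t)
        for c,sk in ((Tc,skipT),(Sc,skipS)):
            a=proj(c,hi);b=proj(c,lo); n=len(OUT)
            for i in range(n):
                j=(i+1)%n
                if i in sk: continue
                if np.linalg.norm(OUT[i]-OUT[j])<.02: continue
                d=a[j]-a[i]; nr=np.array([-d[1],d[0]]); nr/=np.linalg.norm(nr)
                # OUT is CCW in tray xy (x up, y left) ; inside sign by centroid test
                mid3=to3(np.array([(OUT[i]+OUT[j])/2+cc+np.array([-(OUT[j]-OUT[i])[1],(OUT[j]-OUT[i])[0]])/np.linalg.norm(OUT[j]-OUT[i])*.003]),.03,M,t)
                ins=np.sign((proj(c,mid3)[0]-(a[i]+a[j])/2)@nr)
                use=lo if ((b[i]+b[j]-a[i]-a[j])/2@nr)*ins>0 else hi
                o.append((c,use[i],use[j],ins))   # brighter inside
    return o
def fitj(p0,its=12,half=2.5,sig=np.r_[[.0015]*3,[.002]*3,[.0015]*3,[.002]*3],fs=.3,pz=None):
    p=np.array(p0,float); lam=np.linspace(.06,.94,25)
    for i in range(its):
        sg=segs(p); tg=[]
        for s_ in sg:
            q,nr,off,w=edge_pts(*s_[:4],half=max(1.,half*.8**i)); med=np.median(off); ok=abs(off-med)<.7
            tg.append((q+off[:,None]*nr,nr,ok))
        def res(p):
            o=[]
            for s_,(t_,nr,ok) in zip(segs(p),tg):
                q=proj(s_[0],s_[1][None]+(s_[2]-s_[1])[None]*lam[:,None])
                o.append([((t_-q)@nr*ok).sum()/max(ok.sum(),1)/.25])
            return np.concatenate(o+[p[8:20]/sig,[((trayT(p[:4])[0]@[.095,0,.03])[2]+p[2]-.145)/.003]])
        p=least_squares(res,p,loss="soft_l1",f_scale=2.).x
    return p,res(p)[:len(sg)]*.25,[int(t[2].sum()) for t in tg]
if __name__=="__main__":
    # initial cutouts by hand from top pic
    p0=np.r_[[.587,.0225,.066,.08],[0]*4,np.zeros(12)]
    M,t=trayT(p0[:4])
    def inface(uv):
        d=rot(T["attitude"])@np.array([(uv[0]-T["cx"])/T["fx"],(uv[1]-T["cy"])/T["fy"],1]);n=M[:,2];o=t+.03*n
        X=T["xyz"]+d*((o-T["xyz"])@n)/(d@n); return M.T@(X-t)
    f=lambda u,v:inface([255+(u+.5)/6.5-.5,122+(v+.5)/6.5-.5])
    print("sq UR corner",f(607,165),"hm UL",f(150,162))
    a=f(607,165); b=f(150,162)
    p0[4:6]=a[:2]-[.0515,-.0105]; p0[6:8]=b[:2]-[.0535,.0415]
    p,rs,n=fitj(p0)
    np.set_printoptions(suppress=True,linewidth=150)
    print("tray",p[:4].round(4),"sq",p[4:6].round(4),"hm",p[6:8].round(4));print("T",p[8:14].round(4),"S",p[14:].round(4)); print(rs.round(2),n)
    M,t=trayT(p[:4]);print("upz",(M@[.095,0,.03]+t)[2])
    pickle.dump(p,open("joint.pkl","wb"))
    L=[(to3(C,.03,M,t),(0,255,0))]
    for cc,O in((p[4:6],SQ),(p[6:8],HM)): L+=[(to3(O+cc,.03,M,t),(0,255,255)),(to3(O+cc,.018,M,t),(255,100,0))]
    overlay(cam(T,p[8:14]),(262,126,362,206),L,"pics/j_t.png",f=7.5); overlay(cam(S,p[14:]),(288,155,388,235),L,"pics/j_s.png",f=7.5)
E
python3 joint.py
```

```text
sq UR corner [ 0.05059884 -0.10468562  0.03      ] hm UL [0.06447903 0.08981586 0.03      ]
tray [0.5874 0.0208 0.0668 0.0886] sq [-0.0022 -0.0922] hm [0.0081 0.0518]
T [-0.0002 -0.0002  0.0012 -0.0009 -0.0001  0.0007] S [ 0.0002  0.0002 -0.0002 -0.0009 -0.     -0.0008]
[ 0.95  0.23  0.16 -0.03  0.35 -1.    0.19 -0.2   0.65  0.12  0.02  0.38  0.14  0.04  0.6   0.25 -0.14  0.27  0.43  0.04  0.04  0.03  0.1   0.02
  0.45] [25, 25, 25, 25, 25, 25, 25, 25, 25, 22, 25, 25, 25, 25, 25, 25, 25, 25, 25, 22, 25, 25, 25, 18, 21]
upz 0.140312795825046
```

View pics/j_t.png

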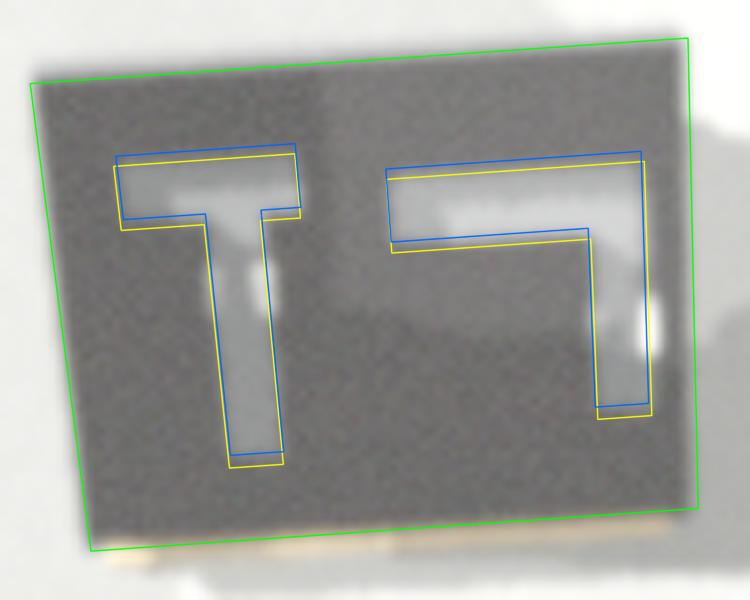

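View pics/j_s.png

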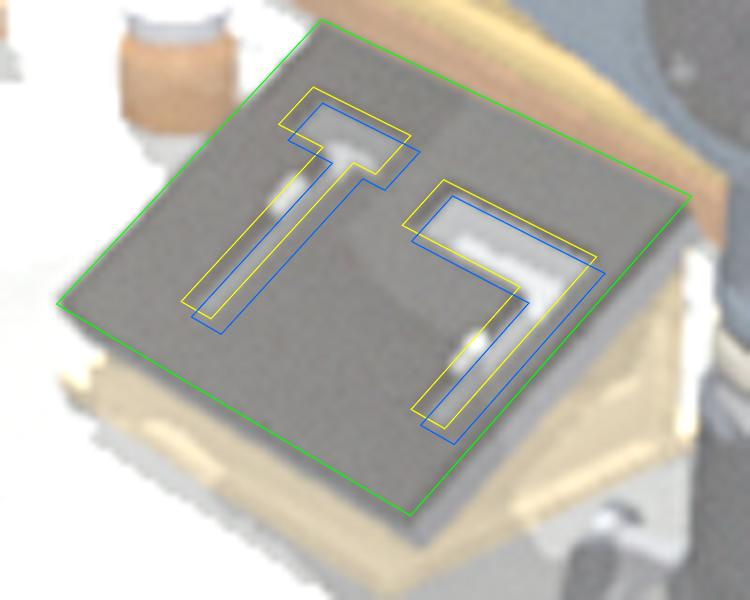

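```bash
sed -i 's/hi=.94,g=0.5/hi=.94,g=1.0/' edge.py; python3 joint.py
```

```text
sq UR corner [ 0.05059884 -0.10468562  0.03      ] hm UL [0.06447903 0.08981586 0.03      ]
tray [0.5867 0.0216 0.0676 0.084 ] sq [-0.0018 -0.0934] hm [0.0081 0.0508]
T [-0.0002 -0.0002  0.001  -0.0007 -0.      0.0007] S [ 0.0002  0.0002 -0.0002 -0.0007 -0.0001 -0.0007]
[ 0.58  0.14  0.1  -0.06  0.21 -0.99  0.09 -0.16  0.34  0.09 -0.05  0.22  0.05 -0.03  0.21  0.13 -0.17  0.09  0.17  0.03 -0.04 -0.06  0.06 -0.01
  0.33] [25, 25, 25, 25, 25, 25, 25, 25, 25, 20, 25, 25, 25, 25, 25, 25, 25, 25, 18, 21, 25, 25, 25, 18, 20]
upz 0.14107321482263704
```

View pics/j_t.png

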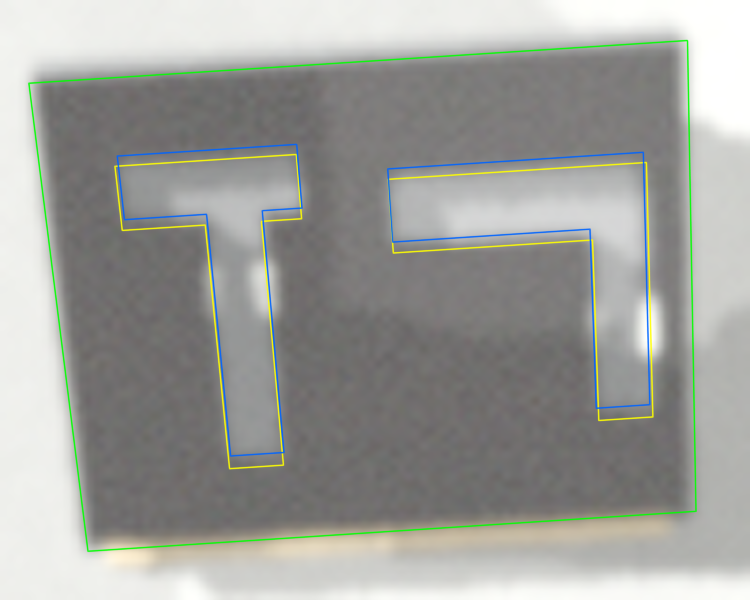

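View pics/j_s.png

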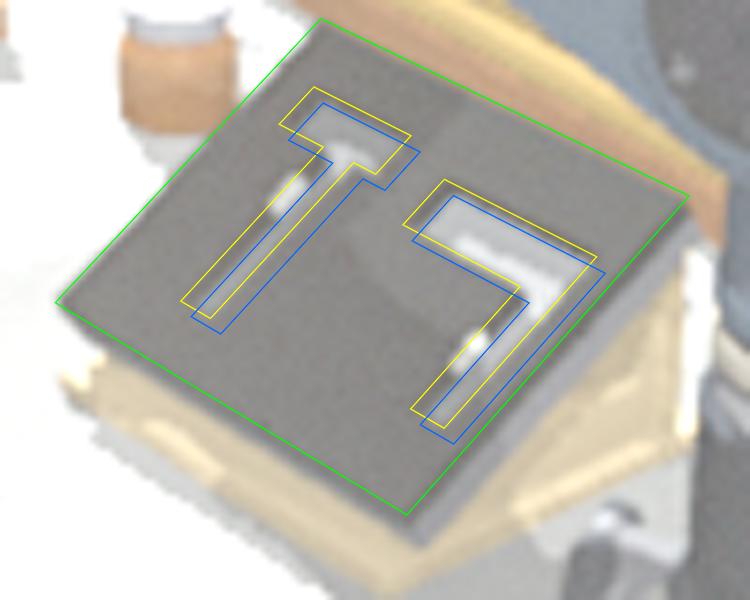

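Run:
```python
import joint as J, numpy as np, pickle
np.set_printoptions(suppress=True,linewidth=150)
p0=pickle.load(open("joint.pkl","rb")); p0[8:]=0
orig=J.segs
for nm,drop in (("no5",{5}),("no0,5",{0,5}),("T only",set(range(3,6))|{10,11,12,13}),("cutonly",set(range(6)))):
    if nm=="T only":
        J.segs=lambda p:[s for s in orig(p) if s[0]["fx"]<400]
    else: J.segs=lambda p,d=drop:[s for i,s in enumerate(orig(p)) if i not in d]
    p,rs,n=J.fitj(p0,half=1.5)
    print(nm,p[:8].round(4),np.abs(rs).mean().round(3),rs.round(2),p[8:].round(4))
    M,t=J.trayT(p[:4]);print("   sq world",(M@np.r_[p[4:6],.018]+t).round(4),"hm",(M@np.r_[p[6:8],.018]+t).round(4))
```

```text
no5 [ 0.587   0.0232  0.0671  0.0757 -0.0014 -0.0942  0.0076  0.0503] 0.13 [ 0.34  0.12  0.3   0.04  0.2   0.14 -0.06  0.33  0.14  0.15  0.19  0.04  0.01  0.15  0.14 -0.06  0.15  0.11  0.12 -0.02 -0.02  0.12 -0.03  0.17] [-0.0001  0.0001  0.0011  0.     -0.0002  0.0004  0.0001 -0.0001 -0.0001 -0.0005  0.0001 -0.0006]
   sq world [ 0.5839 -0.0715  0.082 ] hm [0.5808 0.0731 0.0865]
no0,5 [ 0.5863  0.0215  0.0694  0.0772 -0.0016 -0.0931  0.0075  0.0511] 0.117 [ 0.19  0.05 -0.08  0.26  0.11 -0.05  0.32  0.19  0.17  0.19 -0.02 -0.01  0.11  0.13 -0.09  0.15  0.14  0.13 -0.01 -0.02  0.09 -0.04  0.16] [-0.0001 -0.0001  0.0004 -0.0004  0.0001  0.0004  0.0001  0.0001  0.0001 -0.     -0.0004 -0.0005]
   sq world [ 0.5831 -0.0721  0.0842] hm [0.5798 0.0723 0.0888]
T only [ 0.5878  0.023   0.0682  0.0685 -0.002  -0.0941  0.0064  0.0502] 0.15 [ 0.37 -0.03  0.37  0.24 -0.04  0.25  0.05  0.07  0.16  0.02  0.16  0.05] [-0.     -0.      0.0007  0.     -0.0004 -0.      0.      0.      0.      0.      0.      0.    ]
   sq world [ 0.5835 -0.0716  0.0828] hm [0.5809 0.0729 0.087 ]
cutonly [ 0.4899  1.3675  0.0715  0.0754 -0.0075 -1.4424  0.0014 -1.2981] 0.112 [ 0.17 -0.05  0.27  0.15  0.16  0.13  0.02  0.04  0.12  0.17 -0.08  0.09  0.11  0.14 -0.02 -0.09  0.11  0.01  0.17] [-0.0001 -0.0001  0.0001 -0.0003 -0.      0.0004  0.0001  0.0001 -0.0001 -0.0002  0.     -0.0005]
   sq world [ 0.5831 -0.072   0.0833] hm [0.58   0.0724 0.0878]
```

```bash
cat > gp.py <<'E'
# usage: gp.py tool height_mm gx gz [dx dy(mm tray) dyaw]
from h import *
from plant import r
import sys
np.set_printoptions(suppress=True,linewidth=150)
YAW=.076
M,_=trayT([0,0,0,YAW])
PL={"sq":np.array([.5833,-.0718,.0832]),"hm":np.array([.5802,.0727,.0876])}
SG={"sq":-1,"hm":-1}
def RG(sg=-1,dyaw=0):
    Mr=M@R.from_euler("z",dyaw).as_matrix(); return np.c_[-Mr[:,2],sg*Mr[:,1],np.cross(-Mr[:,2],sg*Mr[:,1])]
if __name__=="__main__":
    a=sys.argv; h,gx,gz=map(float,a[2:5]); dx,dy,dyw=(list(map(float,a[5:8]))+[0,0,0])[:3] if len(a)>5 else (0,0,0)
    s=r.state()
    g=PL[a[1]]+M@np.array([gx+dx,dy,gz+h])/1000
    print(s["clock"],"pos",s["eef_pos"].round(4),"goal",g.round(4),"w",s["grip_width"].round(4),"F tray",(M.T@s["contact_force"]).round(2),"mom",(M.T@s["moment"]).round(2))
    dp,rv=goal_step(s["eef_pos"],s["tool_rot"],g,RG(SG[a[1]],dyw)); print("dp",dp,"rv",rv,"goal in world dp",((g-s["eef_pos"])*1000).round(1))
    print("tray pos of TCP rel place (mm)",(M.T@(s["eef_pos"]-PL[a[1]])*1000).round(2), "q",s["joint_pos"].round(2))
E
python3 gp.py sq 70 -13.9 17.4
```

```text
Traceback (most recent call last):
  File "gp.py", line 16, in <module>
    print(s["clock"],"pos",s["eef_pos"].round(4),"goal",g.round(4),"w",s["grip_width"].round(4),"F tray",(M.T@s["contact_force"]).round(2),"mom",(M.T@s["moment"]).round(2))
                                                                       ^^^^^^^^^^^^^^^^^^^^^
AttributeError: 'float' object has no attribute 'round'
```

Request:
step_arm:
  fingers: [0,0,0,0,0]
  dp:
    - [-10,0,0]
    - [-30,0,0]
    - [-45,0,0]
    - [-45,0,0]
    - [-45,0,0]
  rotation:
    - [0,0,0]
    - [0,0,0]
    - [0,0,0]
    - [0,0,0]
    - [0,0,0]

```text
clock: 4.5
eef_pos: [0.4357, -0.3405, 0.1929]
tool_rot: [0.073, 0.703, 0.073, -0.703]
contact_force: [0.6, -0.9, -2.2]
grip_width: 0.0146
```

```bash
python3 gp.py sq 70 -13.9 17.4
```

```text
Traceback (most recent call last):
  File "gp.py", line 16, in <module>
    print(s["clock"],"pos",s["eef_pos"].round(4),"goal",g.round(4),"w",s["grip_width"].round(4),"F tray",(M.T@s["contact_force"]).round(2),"mom",(M.T@s["moment"]).round(2))
                                                                       ^^^^^^^^^^^^^^^^^^^^^
AttributeError: 'float' object has no attribute 'round'
```

```bash
sed -i 's/s\["grip_width"\].round(4)/round(s["grip_width"],4)/' gp.py; python3 gp.py sq 70 -13.9 17.4
python3 - <<'E'
from plant import r
import cv2,numpy as np
S=r.snapshot("side");cv2.imwrite("pics/l1.png",cv2.resize(S["pixels"][150:330,290:470],(720,720),interpolation=cv2.INTER_CUBIC)[:600])
E
```

```text
4.5 pos [ 0.4357 -0.3405  0.1929] goal [ 0.5277 -0.076   0.1519] w 0.0146 F tray [-0.67 -0.9  -2.21] mom [-0.07  0.05  0.03]
dp [  40.9 -240.  -144.4] rv [0.1279 0.5228 0.0341] goal in world dp [ 92.  264.5 -40.9]
tray pos of TCP rel place (mm) [ -90.28 -256.76  178.76] q [-0.87  0.48  1.65 -0.    1.01  0.5 ]
```

View pics/l1.png

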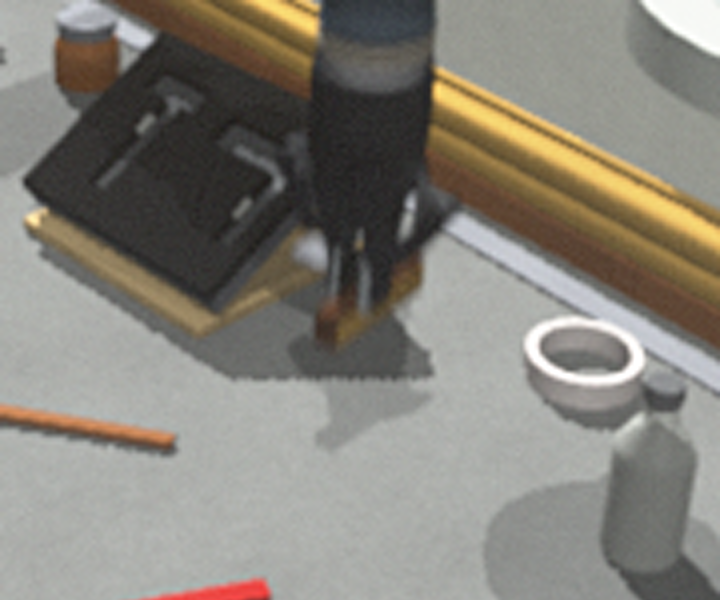

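Request:
step_arm:
  fingers: [0,0,0,0,0]
  dp:
    - [-5,-40,-24]
    - [-5,-40,-24]
    - [0,-40,-24]
    - [0,-40,-24]
    - [0,-40,-24]
  rotation:
    - [0,0,0]
    - [0,0,0]
    - [0,0,0]
    - [0,0,0]
    - [0,0,0]

```text
clock: 5.05
eef_pos: [0.5125, -0.1188, 0.2011]
tool_rot: [0.073, 0.704, 0.073, -0.703]
contact_force: [0.4, -0.0, -2.0]
grip_width: 0.0146
```

Request:
step_arm:
  fingers: [0,0,0,0,0]
  dp:
    - [0,0,0]
    - [0,0,0]
    - [0,0,0]
    - [0,0,0]
    - [0,0,0]
  rotation:
    - [0.032,0.13,0.009]
    - [0.032,0.13,0.009]
    - [0.032,0.13,0.008]
    - [0.032,0.13,0.008]
    - [0,0,0]

```text
clock: 5.55
eef_pos: [0.5111, -0.1159, 0.1994]
tool_rot: [0.021, 0.851, 0.043, -0.524]
contact_force: [-1.0, 1.2, -1.8]
grip_width: 0.0139
```

```bash
python3 gp.py sq 70 -13.9 17.4
```

```text
5.55 pos [ 0.5111 -0.1159  0.1994] goal [ 0.5277 -0.076   0.1519] w 0.0139 F tray [-1.7   1.24 -1.1 ] mom [0.   0.41 0.06]
dp [ 51.9 -37.6   3.4] rv [0.013  0.0563 0.0181] goal in world dp [ 16.6  39.8 -47.5]
tray pos of TCP rel place (mm) [ -7.16 -38.44 138.31] q [-0.61  0.35  2.04  0.68  0.5   0.3 ]
```

Request:
step_arm:
  fingers: [0,0,0,0]
  dp:
    - [0,-20,2]
    - [0,-18,2]
    - [20,0,0]
    - [0,0,0]
  rotation:
    - [0.013,0.056,0.018]
    - [0,0,0]
    - [0,0,0]
    - [0,0,0]

```text
clock: 5.95
eef_pos: [0.5183, -0.0786, 0.1806]
tool_rot: [0.021, 0.866, 0.034, -0.499]
contact_force: [-0.3, -0.3, -1.2]
grip_width: 0.0143
```

```bash
python3 gp.py sq 70 -13.9 17.4
```

```text
5.95 pos [ 0.5183 -0.0786  0.1806] goal [ 0.5277 -0.076   0.1519] w 0.0143 F tray [-0.89 -0.29 -0.86] mom [-0.03  0.43  0.02]
dp [29.6 -1.9  6.1] rv [ 0.005  -0.0018 -0.0009] goal in world dp [  9.4   2.6 -28.6]
tray pos of TCP rel place (mm) [ -7.86  -1.89 116.98] q [-0.53  0.38  2.11  0.99  0.35  0.06]
```

```bash
cat > shot.py <<'E'
from h import *
from plant import r
import sys
# shot.py tag n
tag=sys.argv[1]; n=int(sys.argv[2])
for k in ("side","top"):
    ss=[r.snapshot(k) for _ in range(n)]; s=dict(ss[0]); s["pixels"]=np.mean([q["pixels"].astype(np.float32) for q in ss],0); s["st"]=r.state()
    pickle.dump(s,open(f"{k}_{tag}.pkl","wb"))
    w=(280,140,400,240) if k=="side" else (240,115,390,240)
    c=s["pixels"][w[1]:w[3],w[0]:w[2]]; c=np.clip(255*(c/180)**.6,0,255).astype(np.uint8); cv2.imwrite(f"pics/{k}_{tag}.png",cv2.resize(c,None,fx=5.2,fy=5.2,interpolation=cv2.INTER_CUBIC)[:600])
E
python3 shot.py a 2
```

```text
(no output)
```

View pics/side_a.png

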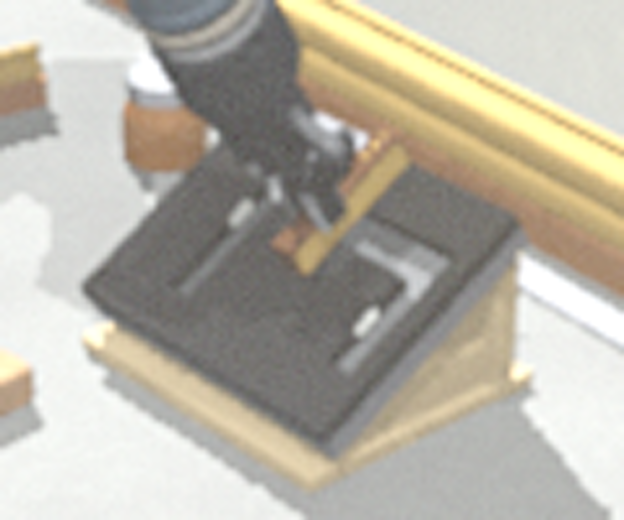

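View pics/top_a.png

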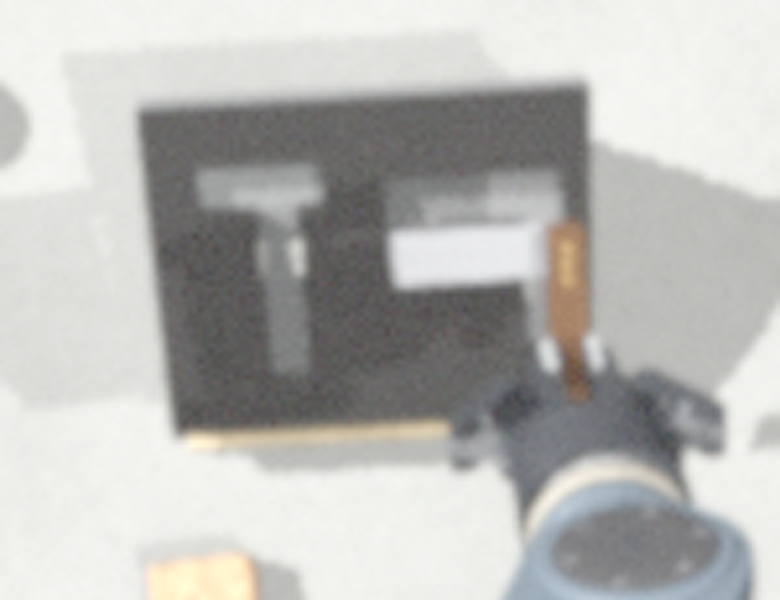

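```bash
cat > inhand.py <<'E'
from edge import *
from ov import *
import gp,sys
np.set_printoptions(suppress=True,linewidth=150)
def outer(c,segsets,ins_pt):
    """of candidate 3D segs choose the one furthest from ins_pt in image"""
    best=None
    for a,b in segsets:
        q=proj(c,np.array([a,b])); d=q[1]-q[0]; nr=np.array([-d[1],d[0]])/np.linalg.norm(d)
        v=(proj(c,ins_pt[None])[0]-q[0])@nr
        if best is None or abs(v)>abs(best[2]): best=(a,b,v)
    return best
def mk(obj,T,S,specs,p,gx,gz):
    st=T["st"]; Rt=rot(st["tool_rot"]); 
    # tool frame -> object frame: object z=-toolx, object y = sg*tooly
    sg=-1; B=np.c_[np.cross(sg*np.array([0,1,0]),np.array([-1,0,0])),sg*np.array([0,1,0]),np.array([-1.,0,0])]  # cols obj axes in tool
    M=Rt@B@R.from_rotvec(p[3:6]).as_matrix(); o=st["eef_pos"]-Rt@B@(np.array([gx,0,gz])/1000)+Rt@B@p[:3]
    return M,o
def run(T,S,specs,gx,gz,shT=(0,0),shS=(0,0),p0=np.zeros(6),half=2.5,fix=None,verbose=True):
    chT=T["pixels"][...,2]-T["pixels"][...,0]; chS=S["pixels"][...,2]-S["pixels"][...,0]
    ims={"Tb":(T,T["pixels"].max(2)),"Tc":(T,np.clip(chT,0,30)),"Sb":(S,S["pixels"].max(2)),"Sc":(S,np.clip(chS,0,30)),"Td":(T,-T["pixels"].max(2)),"Sd":(S,-S["pixels"].max(2))}
    sig=np.array([.008,.001,.0015,.015,.05,.015])
    def build(p):
        M,o=mk(None,T,S,specs,p,gx,gz); out=[]
        for key,cands,ins in specs:
            s,ch=ims[key]
            cs=[((np.array(a)/1000)@M.T+o,(np.array(b)/1000)@M.T+o) for a,b in cands]
            a,b,v=outer(s,cs,(np.array(ins)/1000)@M.T+o)
            out.append((s,a,b,np.sign(v),ch))
        return out
    p=np.array(p0,float); lam=np.linspace(.06,.94,25)
    for i in range(10):
        tg=[]
        for s_ in build(p):
            q,nr,off,w=edge_pts(*s_[:4],ch=s_[4],half=max(1.,half*.8**i)); med=np.median(off); ok=abs(off-med)<.7
            tg.append((q+off[:,None]*nr,nr,ok))
        def res(p):
            o=[]
            for s_,(t_,nr,ok) in zip(build(p),tg):
                q=proj(s_[0],s_[1][None]+(s_[2]-s_[1])[None]*lam[:,None]); e=(t_-q)@nr*ok
                h=ok.copy(); k=12
                o.append([e[:k].sum()/max(ok[:k].sum(),1)/.35,e[k:].sum()/max(ok[k:].sum(),1)/.35])
            return np.concatenate(o+[p/sig])
        p=least_squares(res,p,loss="soft_l1",f_scale=2.).x
    if verbose: print("res px",(res(p)[:-6]*.35).reshape(-1,2).round(2).tolist())
    return p
SQS=[("Tb",[([50,18,5],[50,82,5]),([50,18,0],[50,82,0])],[37,50,2]),
     ("Tb",[([24,25,5],[24,82,5]),([24,25,0],[24,82,0])],[37,50,2]),
     ("Tb",[([25,84,5],[49,84,5]),([25,84,0],[49,84,0])],[37,50,2]),
     ("Tc",[([50,-8,24],[50,8,24]),([50,-8,0],[50,8,0])],[0,0,12]),
     ("Tc",[([15,-9,24],[48,-9,24]),([15,-9,0],[48,-9,0])],[0,0,12]),
     ("Sc",[([-48,-9,0],[25,-9,0])],[0,0,12]),
     ("Sc",[([-50,9,2],[-50,9,22])],[0,0,12]),
     ("Sc",[([-50,-8,0],[-50,8,0])],[0,0,12])]
if __name__=="__main__":
    tag=sys.argv[1]; gx,gz=-13.9,17.4
    S=load(f"side_{tag}.pkl");T=load(f"top_{tag}.pkl")
    p=run(T,S,SQS,gx,gz); print("dxyz mm",(p[:3]*1000).round(2),"rot",p[3:].round(4))
    pt=run(T,S,SQS[:5],gx,gz); print("T only",(pt[:3]*1000).round(2),pt[3:].round(4))
    M,o=mk(None,T,S,SQS,p,gx,gz)
    polys=[np.array([[a[0],a[1],z] for a in ([-50,-9],[50,-9],[50,84],[24,84],[24,9],[-50,9])]) for z in (0,5)]+[np.array([[-50,-9,24],[50,-9,24],[50,9,24],[-50,9,24]])]
    L=[(q/1000@M.T+o,c) for q,c in zip(polys,((0,0,255),(255,0,0),(0,255,0)))]
    overlay(T,(300,140,370,205),L,f"pics/ih_t_{tag}.png",f=6,gam=False);overlay(S,(300,150,390,215),L,f"pics/ih_s_{tag}.png",f=6,gam=False)
    a=cv2.imread(f"pics/ih_t_{tag}.png");b=cv2.imread(f"pics/ih_s_{tag}.png");cv2.imwrite(f"pics/ih_{tag}.png",cv2.resize(np.hstack([a,b]),(800,325)))
    print("in tray frame: origin rel place mm",(gp.M.T@(o-gp.PL["sq"])*1000).round(2),"rot",R.from_matrix(gp.M.T@M).as_rotvec().round(4))
E
python3 inhand.py a
```

```text
res px [[-0.06, 0.38], [-0.5, -0.23], [-0.35, -0.5], [0.18, -0.36], [0.13, 0.3], [-0.06, 0.21], [0.62, -0.12], [0.02, 0.25]]
dxyz mm [0.67 0.31 2.13] rot [ 0.0104 -0.0007  0.0235]
res px [[0.03, 0.39], [-0.43, -0.25], [-0.34, -0.54], [0.42, -0.15], [0.25, 0.34]]
T only [-0.59  0.63  0.57] [0.0099 0.0019 0.0143]
in tray frame: origin rel place mm [  6.88  -2.4  102.95] rot [ 0.0077 -0.0042  0.0278]
```

View pics/ih_a.png

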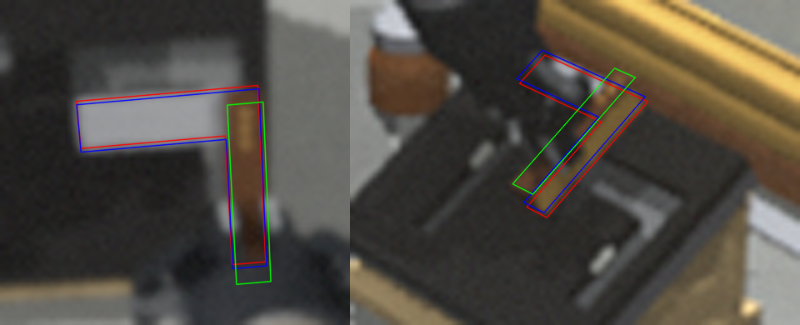

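```bash
python3 gp.py sq 26 -13.9 17.4
```

```text
6.15 pos [ 0.5179 -0.0795  0.1817] goal [ 0.5497 -0.0744  0.1138] w 0.0143 F tray [-1.09  0.43 -1.08] mom [-0.04  0.42  0.08]
dp [74.7 -3.   6.4] rv [ 0.0043 -0.0035 -0.0027] goal in world dp [ 31.8   5.2 -67.8]
tray pos of TCP rel place (mm) [ -7.74  -2.73 118.17] q [-0.54  0.38  2.12  0.99  0.35  0.06]
```

Request:
step_arm:
  fingers: [0,0,0,0]
  dp:
    - [25,-2,4]
    - [25,-1,2]
    - [24,0,0]
    - [0,0,0]
  rotation:
    - [0.01,0,0]
    - [0,0,0]
    - [0,0,0]
    - [0,0,0]

```text
clock: 6.55
eef_pos: [0.5498, -0.0743, 0.1125]
tool_rot: [0.016, 0.866, 0.03, -0.499]
contact_force: [-0.8, 0.2, -1.0]
grip_width: 0.0142
```

```bash
python3 gp.py sq 26 -13.9 17.4; python3 shot.py b 3; python3 inhand.py b;  python3 gp.py sq 26 -13.9 17.4
```

```text
6.55 pos [ 0.5498 -0.0743  0.1125] goal [ 0.5497 -0.0744  0.1138] w 0.0142 F tray [-1.24  0.24 -0.5 ] mom [ 0.02  0.4  -0.02]
dp [-1.2  0.  -0.6] rv [-0.0079 -0.0013 -0.0016] goal in world dp [-0.1 -0.1  1.4]
tray pos of TCP rel place (mm) [-14.49   0.04  42.18] q [-0.48  0.57  2.1   1.5   0.27 -0.41]
res px [[0.37, 0.58], [-0.66, -0.53], [-0.87, -0.78], [-0.09, -0.2], [0.58, 0.59], [-0.04, 0.27], [0.58, -0.11], [-0.11, 0.26]]
dxyz mm [ 0.37 -0.28  1.25] rot [ 0.0206 -0.0169  0.0128]
res px [[0.46, 0.58], [-0.57, -0.49], [-0.78, -0.74], [0.09, -0.09], [0.69, 0.67]]
T only [-0.55  0.11  0.84] [ 0.0189 -0.0019  0.0062]
in tray frame: origin rel place mm [ 0.5  -0.12 28.85] rot [ 0.0174 -0.0211  0.0069]
6.85 pos [ 0.5489 -0.0741  0.1152] goal [ 0.5497 -0.0744  0.1138] w 0.0142 F tray [-0.88 -0.36 -0.83] mom [0.   0.41 0.  ]
dp [1.5 0.3 0.1] rv [-0.006  -0.0041 -0.0031] goal in world dp [ 0.7 -0.2 -1.4]
tray pos of TCP rel place (mm) [-13.83   0.3   44.94] q [-0.48  0.56  2.1   1.5   0.27 -0.41]
```

View pics/ih_b.png

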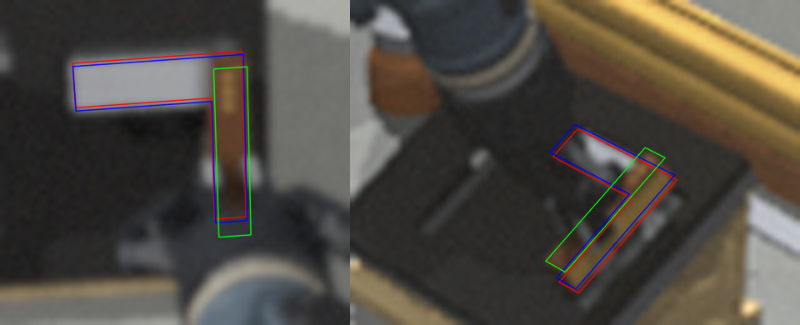

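View pics/top_b.png

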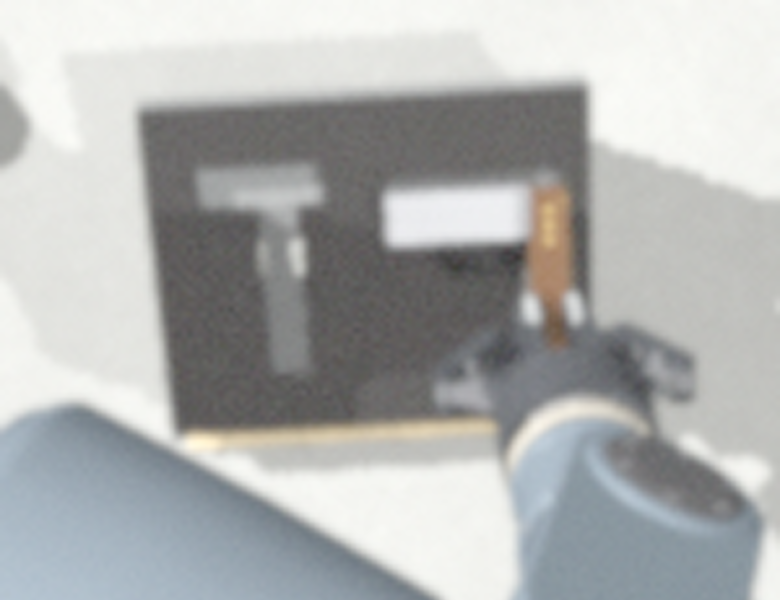

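Request:
step_arm:
  fingers: [0,0,0,0]
  dp:
    - [4,0,0]
    - [4,0,0]
    - [4,0,0]
    - [0,0,0]
  rotation:
    - [0,0,0]
    - [0,0,0]
    - [0,0,0]
    - [0,0,0]

```text
clock: 7.25
eef_pos: [0.5551, -0.0734, 0.103]
tool_rot: [0.017, 0.866, 0.03, -0.499]
contact_force: [-0.8, 0.1, -1.0]
grip_width: 0.0143
```

```bash
python3 gp.py sq 11 -13.9 17.4; python3 -c "
from plant import r
for i in range(3): r.snapshot('top'); s=r.state(); print(s['eef_pos'],s['contact_force'])"; python3 gp.py sq 11 -13.9 17.4
```

```text
7.25 pos [ 0.5551 -0.0734  0.103 ] goal [ 0.5571 -0.0738  0.1008] w 0.0143 F tray [-1.18  0.17 -0.51] mom [-0.05  0.41  0.04]
dp [ 2.9  0.6 -0.6] rv [-0.0066 -0.0021 -0.0019] goal in world dp [ 2.  -0.4 -2.2]
tray pos of TCP rel place (mm) [-14.52   0.57  31.3 ] q [-0.47  0.59  2.09  1.58  0.26 -0.49]
[ 0.5549575  -0.07331922  0.10313961] [-0.86667775 -0.40066882 -0.80453305]
[ 0.55492413 -0.07331614  0.10326406] [ 0.18502945 -1.2035621  -0.95729009]
[ 0.55486602 -0.07331598  0.10334057] [-0.49973681  0.13215574 -1.09709581]
7.4 pos [ 0.5549 -0.0733  0.1033] goal [ 0.5571 -0.0738  0.1008] w 0.0143 F tray [-0.97  0.17 -0.71] mom [ 0.    0.41 -0.  ]
dp [ 3.3  0.6 -0.7] rv [-0.0065 -0.0022 -0.0019] goal in world dp [ 2.3 -0.5 -2.5]
tray pos of TCP rel place (mm) [-14.58   0.65  31.68] q [-0.47  0.59  2.09  1.58  0.26 -0.49]
```

```bash
python3 shot.py c 3; python3 inhand.py c
```

```text
res px [[0.44, 0.52], [-0.76, -0.63], [-0.6, -0.6], [-0.05, -0.05], [0.41, 0.57], [-0.09, 0.06], [0.31, -0.17], [-0.03, 0.26]]
dxyz mm [0.79 0.25 2.27] rot [0.0176 0.0014 0.0118]
res px [[0.51, 0.57], [-0.75, -0.6], [-0.61, -0.62], [0.05, 0.05], [0.44, 0.61]]
T only [-0.04  0.23  0.73] [0.0172 0.0026 0.0096]
in tray frame: origin rel place mm [ 0.36  0.63 16.8 ] rot [ 0.0153 -0.0013  0.0054]
```

View pics/top_c.png

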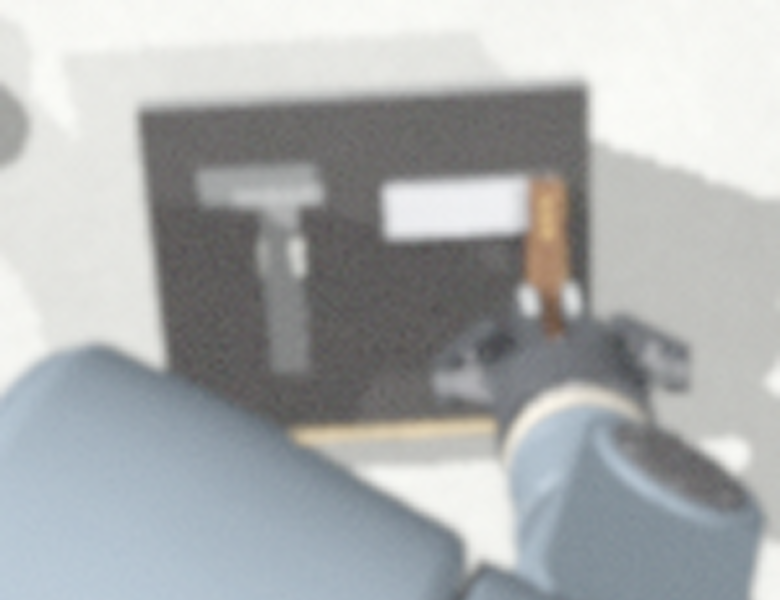

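View pics/side_c.png

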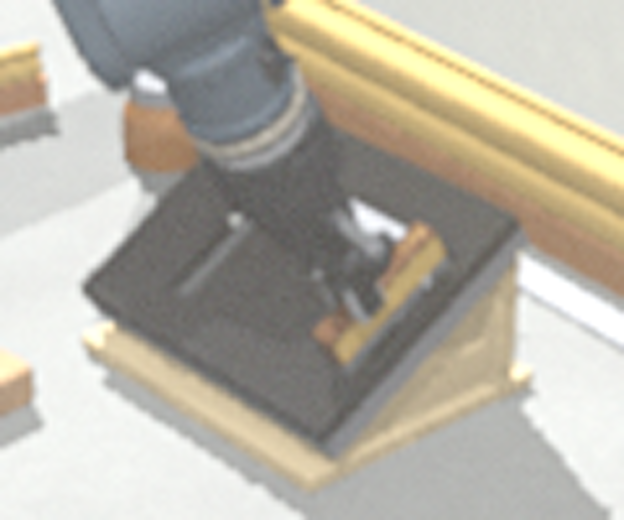

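Request:
step_arm:
  fingers: [0,0,0,0,0]
  dp:
    - [1,0.6,0]
    - [2,0,0]
    - [2,0,0]
    - [2,0,0]
    - [0,0,0]
  rotation:
    - [0.004,0,0]
    - [0,0,0]
    - [0,0,0]
    - [0,0,0]
    - [0,0,0]

```text
clock: 8.2
eef_pos: [0.5587, -0.0743, 0.0974]
tool_rot: [0.015, 0.866, 0.029, -0.499]
contact_force: [-1.1, -1.2, -0.9]
grip_width: 0.0142
```

```bash
python3 gp.py sq 11 -13.9 17.4; python3 -c "
from plant import r
for i in range(2): r.snapshot('top')"; python3 gp.py sq 11 -13.9 17.4
```

```text
8.2 pos [ 0.5587 -0.0743  0.0974] goal [ 0.5571 -0.0738  0.1008] w 0.0142 F tray [-1.44 -1.07 -0.16] mom [-0.27  0.39  0.02]
dp [-3.7 -0.6 -0.4] rv [-0.0108 -0.0026 -0.0032] goal in world dp [-1.6  0.5  3.4]
tray pos of TCP rel place (mm) [-14.27  -0.58  24.68] q [-0.47  0.61  2.08  1.62  0.26 -0.52]
8.3 pos [ 0.5587 -0.0742  0.0974] goal [ 0.5571 -0.0738  0.1008] w 0.0143 F tray [-0.76 -1.17 -0.16] mom [-0.28  0.41 -0.03]
dp [-3.7 -0.5 -0.4] rv [-0.0106 -0.0025 -0.003 ] goal in world dp [-1.5  0.4  3.4]
tray pos of TCP rel place (mm) [-14.3   -0.5   24.69] q [-0.47  0.61  2.08  1.62  0.26 -0.52]
```

Request:
step_arm:
  fingers: [0,0,0,0]
  dp:
    - [0,0.5,0]
    - [1.5,0,0]
    - [1.5,0,0]
    - [0,0,0]
  rotation:
    - [0,0,0]
    - [0,0,0]
    - [0,0,0]
    - [0,0,0]

```text
clock: 8.7
eef_pos: [0.5602, -0.0742, 0.0947]
tool_rot: [0.015, 0.866, 0.029, -0.499]
contact_force: [0.2, -1.1, 0.2]
grip_width: 0.0145
```

```bash
python3 gp.py sq 0 -13.9 17.4
```

```text
8.7 pos [ 0.5602 -0.0742  0.0947] goal [ 0.5626 -0.0734  0.0913] w 0.0145 F tray [ 0.23 -1.08  0.15] mom [-0.25  0.38 -0.  ]
dp [ 4.2 -0.6 -0.4] rv [-0.0105 -0.0025 -0.0022] goal in world dp [ 2.4  0.8 -3.4]
tray pos of TCP rel place (mm) [-14.34  -0.63  21.56] q [-0.47  0.62  2.08  1.63  0.26 -0.54]
```

```bash
python3 shot.py d 3; python3 inhand.py d
```

```text
res px [[-0.01, 0.18], [-0.41, -0.36], [-0.52, -0.28], [0.1, 0.19], [0.5, 0.57], [-0.18, -0.05], [0.24, -0.33], [0.01, 0.36]]
dxyz mm [ 0.88 -0.05  4.59] rot [0.0205 0.0036 0.01  ]
res px [[0.06, 0.24], [-0.37, -0.34], [-0.62, -0.37], [0.13, 0.22], [0.55, 0.59]]
T only [-0.43 -0.33  0.69] [ 0.0207 -0.0056  0.0109]
in tray frame: origin rel place mm [ 0.48 -0.88  8.86] rot [ 0.0184  0.001  -0.0005]
```

View pics/top_d.png

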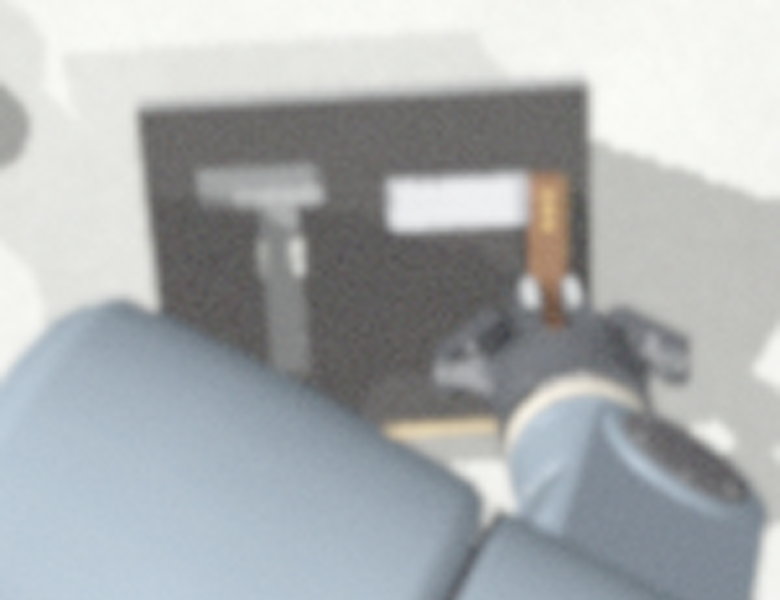

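View pics/side_d.png

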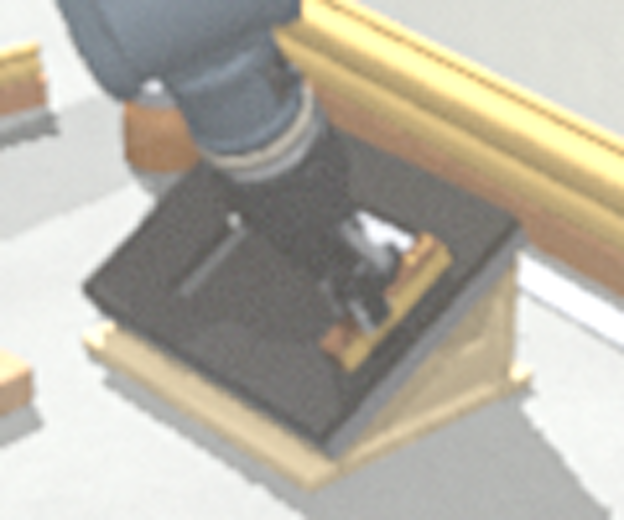

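View pics/ih_d.png

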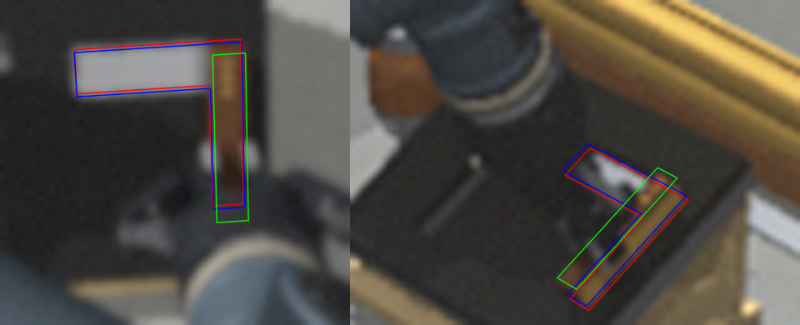

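Request:
step_arm:
  fingers: [0,0,0]
  dp:
    - [1.5,0,0]
    - [1.5,0,0]
    - [0,0,0]
  rotation:
    - [0,0,0]
    - [0,0,0]
    - [0,0,0]

```text
clock: 9.3
eef_pos: [0.5615, -0.0741, 0.0921]
tool_rot: [0.015, 0.866, 0.029, -0.499]
contact_force: [1.1, -1.3, -0.2]
grip_width: 0.0139
```

```bash
python3 gp.py sq 0 -13.9 17.4
```

```text
9.3 pos [ 0.5615 -0.0741  0.0921] goal [ 0.5626 -0.0734  0.0913] w 0.0139 F tray [ 0.72 -1.33 -0.67] mom [-0.41  0.35  0.06]
dp [ 1.2 -0.6 -0.6] rv [-0.0106 -0.0023 -0.0022] goal in world dp [ 1.1  0.7 -0.8]
tray pos of TCP rel place (mm) [-14.49  -0.61  18.64] q [-0.47  0.62  2.08  1.65  0.26 -0.56]
```

Request:
step_arm:
  fingers: [0,0,0]
  dp:
    - [1.5,0,0]
    - [1.5,0,0]
    - [0,0,0]
  rotation:
    - [0,0,0]
    - [0,0,0]
    - [0,0,0]

```text
clock: 9.6
eef_pos: [0.5624, -0.074, 0.0906]
tool_rot: [0.015, 0.866, 0.029, -0.498]
contact_force: [-7.0, -3.2, 10.8]
grip_width: 0.0146
```

```bash
python3 gp.py sq 0 -13.9 17.4; python3 shot.py e 2
```

```text
9.6 pos [ 0.5624 -0.074   0.0906] goal [ 0.5626 -0.0734  0.0913] w 0.0146 F tray [-0.91 -2.61 12.96] mom [-0.39  0.38  0.03]
dp [-0.5 -0.6 -0.6] rv [-0.0108 -0.003  -0.003 ] goal in world dp [0.2 0.6 0.7]
tray pos of TCP rel place (mm) [-14.5   -0.59  16.9 ] q [-0.47  0.63  2.08  1.67  0.26 -0.57]
```

View pics/side_e.png

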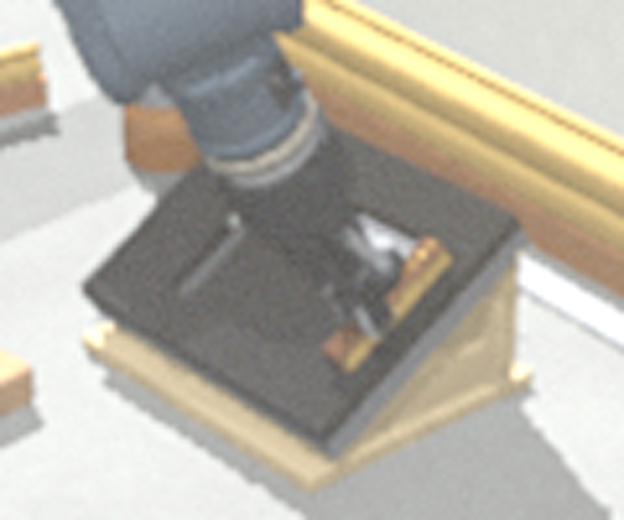

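View pics/top_e.png

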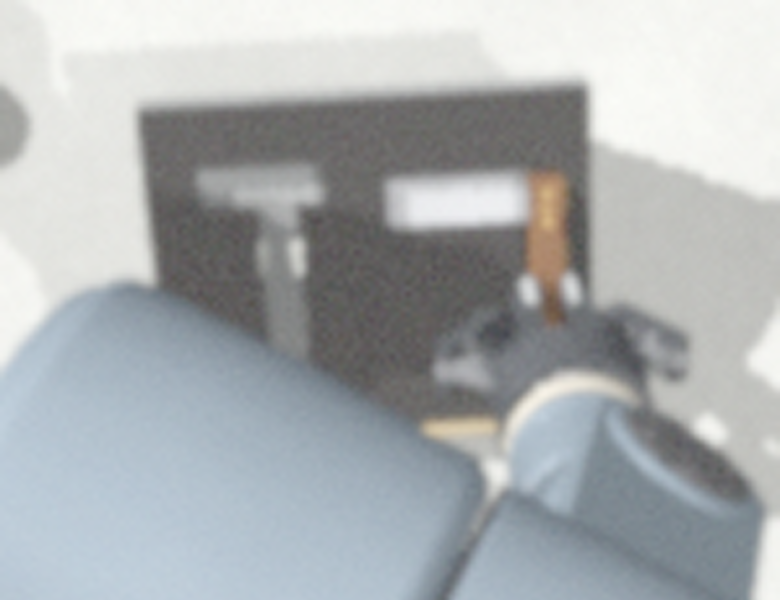

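```bash
python3 inhand.py e
python3 - <<'E'
from h import *
ims=[]
for t in "cde":
    s=load(f"side_{t}.pkl"); c=s["pixels"][175:220,335:375].astype(np.uint8); ims.append(cv2.resize(c,(265,298),interpolation=cv2.INTER_CUBIC))
cv2.imwrite("pics/cde.png",np.hstack(ims))
E
```

```text
res px [[-0.1, -0.03], [-0.2, -0.06], [-0.51, -0.37], [-0.02, 0.07], [0.3, 0.55], [-0.19, -0.06], [0.13, -0.14], [0.1, 0.32]]
dxyz mm [1.04 0.58 7.51] rot [0.0149 0.0023 0.0104]
res px [[-0.02, 0.04], [-0.21, -0.05], [-0.66, -0.51], [0.08, 0.15], [0.37, 0.62]]
T only [-1.27  0.25  0.57] [ 0.0157 -0.0124  0.0105]
in tray frame: origin rel place mm [ 0.46 -0.16  7.05] rot [ 0.0119 -0.0008 -0.0003]
```

View pics/cde.png

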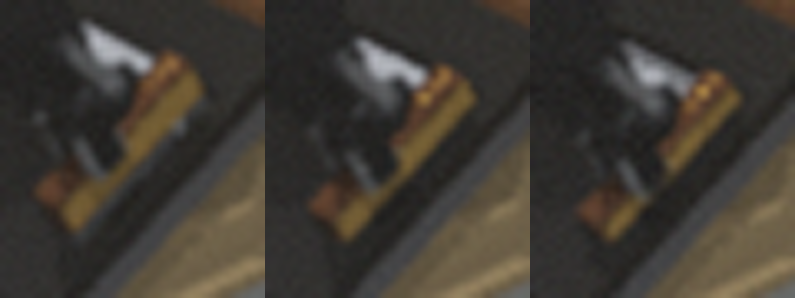

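Request:
step_arm:
  fingers: [0,0.45,0.45,0.45]
  dp:
    - [0.5,0,0]
    - [0,0,0]
    - [0,0,0]
    - [0,0,0]
  rotation:
    - [0,0,0]
    - [0,0,0]
    - [0,0,0]
    - [0,0,0]

```text
clock: 10.2
eef_pos: [0.5635, -0.0735, 0.0892]
tool_rot: [0.015, 0.866, 0.03, -0.499]
contact_force: [0.6, -1.0, -0.3]
grip_width: 0.0381
```

```bash
python3 gp.py sq 0 -13.9 17.4
```

```text
10.2 pos [ 0.5635 -0.0735  0.0892] goal [ 0.5626 -0.0734  0.0913] w 0.0381 F tray [ 0.32 -1.02 -0.52] mom [ 0.02  0.22 -0.04]
dp [-2.3 -0.2 -0.4] rv [-0.0102 -0.0029 -0.0011] goal in world dp [-0.8  0.1  2.2]
tray pos of TCP rel place (mm) [-14.26  -0.16  15.1 ] q [-0.47  0.63  2.08  1.67  0.26 -0.58]
```

Request:
step_arm:
  fingers: [0.45,0.45,0.45,0.45]
  dp:
    - [-10,0,0]
    - [-30,0,0]
    - [-40,0,0]
    - [-45,0,0]
  rotation:
    - [0,0,0]
    - [0,0,0]
    - [0,0,0]
    - [0,0,0]

```text
clock: 10.6
eef_pos: [0.5064, -0.0772, 0.1882]
tool_rot: [0.014, 0.866, 0.031, -0.499]
contact_force: [0.5, 0.3, 1.2]
grip_width: 0.0381
```

```bash
python3 shot.py f 2; python3 gp.py sq 0 -13.9 17.4
```

```text
10.8 pos [ 0.5077 -0.0777  0.1892] goal [ 0.5626 -0.0734  0.0913] w 0.0384 F tray [0.09 0.4  0.06] mom [-0.03  0.24 -0.04]
dp [112.3  -0.2   2.1] rv [-0.0097 -0.0077 -0.0006] goal in world dp [ 54.9   4.4 -97.9]
tray pos of TCP rel place (mm) [-12.68  -0.17 129.72] q [-0.55  0.36  2.13  0.98  0.36  0.07]
```

View pics/side_f.png

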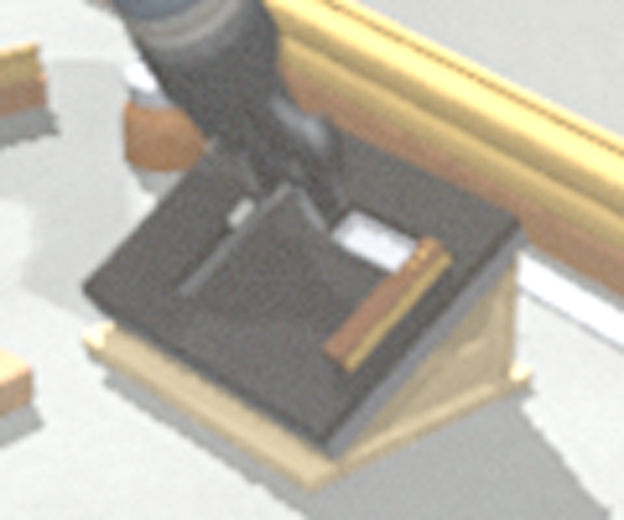

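View pics/top_f.png

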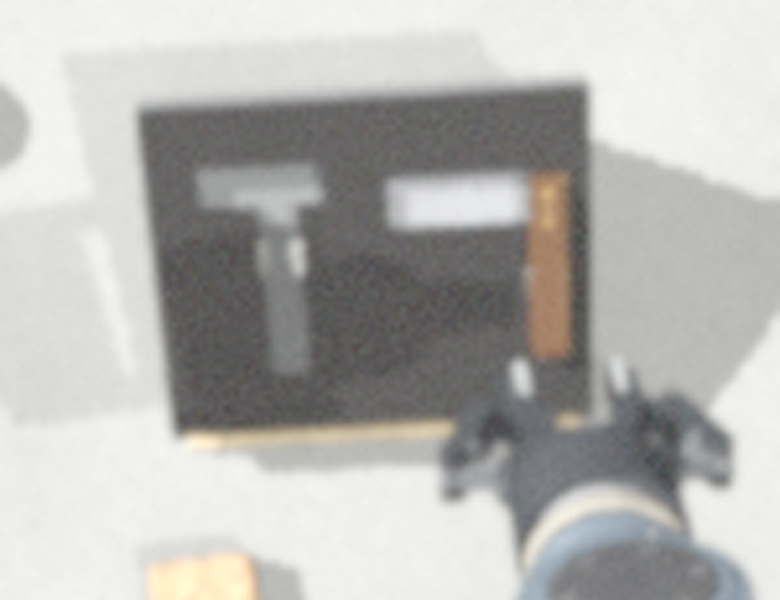

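Request:
step_arm:
  fingers: [0,0,0,0,0]
  dp:
    - [40,0,2]
    - [35,0,0]
    - [20,0,0]
    - [3,0,0]
    - [0,0,0]
  rotation:
    - [0,0,0]
    - [0,0,0]
    - [0,0,0]
    - [0,0,0]
    - [0,0,0]

```text
clock: 11.3
eef_pos: [0.5531, -0.0734, 0.1051]
tool_rot: [0.014, 0.866, 0.032, -0.498]
contact_force: [-0.9, 0.2, 0.6]
grip_width: 0.0001
```

```bash
python3 gp.py sq 10 -13.9 14
```

```text
11.3 pos [ 0.5531 -0.0734  0.1051] goal [ 0.5593 -0.0736  0.097 ] w 0.0001 F tray [-0.43  0.26  0.93] mom [ 0.02  0.26 -0.01]
dp [10.   0.7 -1.3] rv [-0.0106 -0.004   0.0028] goal in world dp [ 6.2 -0.2 -8. ]
tray pos of TCP rel place (mm) [-15.23   0.7   34.03] q [-0.48  0.59  2.09  1.57  0.27 -0.48]
```

Request:
step_arm:
  fingers: [0,0,0,0,0]
  dp:
    - [4,0.5,0]
    - [3,0,0]
    - [1.5,0,0]
    - [1,0,0]
    - [0,0,0]
  rotation:
    - [0,0,0]
    - [0,0,0]
    - [0,0,0]
    - [0,0,0]
    - [0,0,0]

```text
clock: 11.8
eef_pos: [0.5584, -0.0743, 0.0991]
tool_rot: [0.014, 0.867, 0.031, -0.497]
contact_force: [0.5, 0.2, 0.8]
grip_width: 0.0002
```

```bash
python3 gp.py sq 10 -13.9 14
```

```text
11.8 pos [ 0.5584 -0.0743  0.0991] goal [ 0.5593 -0.0736  0.097 ] w 0.0002 F tray [0.86 0.2  0.38] mom [ 0.02  0.22 -0.03]
dp [ 2.3 -0.6  0.2] rv [-0.0099 -0.0075  0.0005] goal in world dp [ 0.9  0.6 -2. ]
tray pos of TCP rel place (mm) [-13.75  -0.56  26.25] q [-0.48  0.61  2.09  1.62  0.27 -0.53]
```

Request:
step_arm:
  fingers: [0,0,0,0,0]
  dp:
    - [1,0,0]
    - [1,0,0]
    - [1,0,0]
    - [1,0,0]
    - [0,0,0]
  rotation:
    - [0,0,0]
    - [0,0,0]
    - [0,0,0]
    - [0,0,0]
    - [0,0,0]

```text
clock: 12.3
eef_pos: [0.5596, -0.0741, 0.0967]
tool_rot: [0.014, 0.868, 0.03, -0.496]
contact_force: [-7.3, -1.7, 14.7]
grip_width: 0.0002
```

```bash
python3 gp.py sq 10 -13.9 14
```

```text
12.3 pos [ 0.5596 -0.0741  0.0967] goal [ 0.5593 -0.0736  0.097 ] w 0.0002 F tray [ 0.87 -1.17 16.42] mom [-0.14  0.2   0.05]
dp [-0.5 -0.5  0.1] rv [-0.0103 -0.0081 -0.0003] goal in world dp [-0.3  0.4  0.4]
tray pos of TCP rel place (mm) [-13.85  -0.47  23.53] q [-0.47  0.61  2.08  1.65  0.27 -0.56]
```

Request:
step_arm:
  fingers: [0,0,0.6,0.6]
  dp:
    - [-20,0,0]
    - [-45,0,0]
    - [-45,0,0]
    - [-20,0,0]
  rotation:
    - [0,0,0]
    - [0,0,0]
    - [0,0,0]
    - [0,0,0]

```text
clock: 12.7
eef_pos: [0.5042, -0.0779, 0.1944]
tool_rot: [0.014, 0.868, 0.032, -0.495]
contact_force: [0.7, -0.5, 1.0]
grip_width: 0.0285
```

```bash
cat > gh.py <<'E'
from h import *
from plant import r
import sys
np.set_printoptions(suppress=True,linewidth=150)
s=r.state(); P=[.4325,.3188,-.26]
if len(sys.argv)>2: P=list(map(float,sys.argv[2:5]))
g=np.r_[P[:2],0]+R.from_euler("z",P[2]).apply([0,0,0]); g[2]=float(sys.argv[1])/1000
print(s["clock"],s["eef_pos"].round(4),round(s["grip_width"],4),s["contact_force"].round(2),s["joint_pos"].round(2))
print(goal_step(s["eef_pos"],s["tool_rot"],g,down(P[2],-1)))
E
python3 gh.py 150
```

```text
12.7 [ 0.5042 -0.0779  0.1944] 0.0285 [ 0.68 -0.54  1.04] [-0.56  0.34  2.14  0.97  0.38  0.07]
(array([  18.4, -400.5,   61.8]), array([ 0.3202, -0.5293,  0.0954]))
```

Request:
step_arm:
  fingers: [0.6,0.6,0.6,0.6,0.6]
  dp:
    - [-8,-20,0]
    - [-8,-40,0]
    - [0,-40,0]
    - [0,-40,0]
    - [0,-40,0]
  rotation:
    - [0.064,-0.106,0.019]
    - [0.064,-0.106,0.019]
    - [0.064,-0.106,0.019]
    - [0.064,-0.106,0.019]
    - [0.064,-0.106,0.019]

```text
clock: 13.2
eef_pos: [0.5026, 0.0187, 0.1993]
tool_rot: [-0.047, 0.799, 0.004, -0.599]
contact_force: [-0.4, -0.4, 0.0]
grip_width: 0.0513
```

```bash
python3 gh.py 150
```

```text
13.2 [0.5026 0.0187 0.1993] 0.0513 [-0.43 -0.4   0.02] [-0.27  0.33  1.98  0.25  0.59  1.18]
(array([  46.3, -291.2,  102.1]), array([ 0.1967, -0.2723,  0.1091]))
```

Request:
step_arm:
  fingers: [0.6,0.6,0.6,0.6,0.6]
  dp:
    - [0,-35,12]
    - [0,-35,12]
    - [0,-40,14]
    - [0,-40,14]
    - [0,-40,14]
  rotation:
    - [0.066,-0.09,0.036]
    - [0.066,-0.09,0.036]
    - [0.066,-0.09,0.036]
    - [0,0,0]
    - [0,0,0]

```text
clock: 13.7
eef_pos: [0.4731, 0.2069, 0.1993]
tool_rot: [-0.088, 0.715, -0.077, -0.69]
contact_force: [0.3, -0.7, -0.5]
grip_width: 0.0513
```

```bash
python3 gh.py 150
```

```text
13.7 [0.4731 0.2069 0.1993] 0.0513 [ 0.32 -0.67 -0.47] [0.19 0.41 1.76 0.01 0.93 1.99]
(array([ 49.1, -98.5,  67. ]), array([ 0.0266, -0.0331,  0.0206]))
```

Request:
step_arm:
  fingers: [0.6,0.6,0.6,0.6]
  dp:
    - [0,-33,22]
    - [0,-33,23]
    - [0,-32,22]
    - [0,0,0]
  rotation:
    - [0.026,-0.033,0.021]
    - [0,0,0]
    - [0,0,0]
    - [0,0,0]

```text
clock: 14.1
eef_pos: [0.4302, 0.3203, 0.1991]
tool_rot: [0.09, -0.701, 0.089, 0.702]
contact_force: [-0.5, -0.1, -0.3]
grip_width: 0.051
```

```bash
python3 gh.py 14
python3 - <<'E'
from plant import r
import tools2 as t2, numpy as np, cv2
S=r.snapshot("side"); T=r.snapshot("top"); 
cv2.imwrite("pics/h1.png",np.hstack([cv2.resize(S["pixels"][120:220,200:300],(400,400),interpolation=cv2.INTER_CUBIC),cv2.resize(T["pixels"][170:270,160:260],(400,400),interpolation=cv2.INTER_CUBIC)]))
for q in (S,T): q["pixels"]=q["pixels"].astype(np.float32)
print(t2.fitobj(t2.hm,[.4325,.319,-.26],[(S,t2.W["hms"][1])],33)); print(t2.fitobj(t2.hm,[.4325,.319,-.26],[(T,t2.W["hmt"][1])],33))
E
```

```text
14.1 [0.4302 0.3203 0.1991] 0.051 [-0.53 -0.14 -0.25] [0.43 0.45 1.69 0.   1.   2.25]
(array([185. ,   0.9,  -2.8]), array([0.0061, 0.0011, 0.0006]))
(array([ 0.43305825,  0.32102424, -0.25629708]), [np.float64(12.820060297387293)])
(array([ 0.43268369,  0.31854401, -0.26893141]), [np.float64(4.0862280447042)])
```

View pics/h1.png

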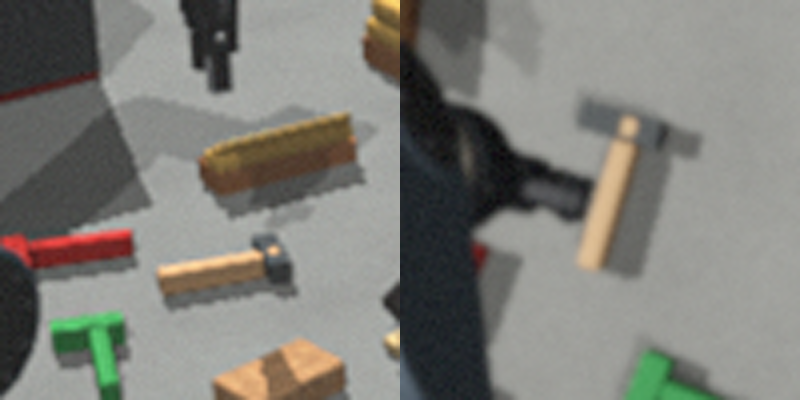

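Request:
step_arm:
  fingers: [0.6,0.6,0.6,0.6,0.6]
  dp:
    - [45,1,-2.5]
    - [45,0,0]
    - [45,0,0]
    - [32,0,0]
    - [10,0,0]
  rotation:
    - [0.006,0,0]
    - [0,0,0]
    - [0,0,0]
    - [0,0,0]
    - [0,0,0]

```text
clock: 14.7
eef_pos: [0.4332, 0.3124, 0.0192]
tool_rot: [0.093, -0.699, 0.096, 0.703]
contact_force: [-0.7, -0.1, 0.0]
grip_width: 0.0512
```

Request:
step_arm:
  fingers: [0.6,0.6]
  dp:
    - [3,0,0]
    - [0,0,0]
  rotation:
    - [0,0,0]
    - [0,0,0]

```text
clock: 14.9
eef_pos: [0.4357, 0.3146, 0.02]
tool_rot: [-0.094, 0.701, -0.094, -0.7]
contact_force: [-0.1, 0.7, 0.7]
grip_width: 0.051
```

```bash
python3 gh.py 14
```

```text
14.9 [0.4357 0.3146 0.02  ] 0.051 [-0.14  0.71  0.72] [ 0.42  0.75  1.8  -0.    0.59  2.26]
(array([ 6. , -3.2,  4.2]), array([-0.0065, -0.0013,  0.0003]))
```

Request:
step_arm:
  fingers: [0.6,0.6]
  dp:
    - [5.5,-3,4]
    - [0,0,0]
  rotation:
    - [-0.006,0,0]
    - [0,0,0]

```text
clock: 15.1
eef_pos: [0.4318, 0.3194, 0.0147]
tool_rot: [-0.091, 0.702, -0.091, -0.701]
contact_force: [-0.4, 0.4, -0.8]
grip_width: 0.0514
```

```bash
python3 gh.py 14
```

```text
15.1 [0.4318 0.3194 0.0147] 0.0514 [-0.41  0.43 -0.78] [ 0.43  0.76  1.8  -0.    0.58  2.26]
(array([ 0.7,  0.4, -0.8]), array([ 0.0012, -0.0015,  0.0007]))
```

Request:
step_arm:
  fingers: [0,0,0,0,0]
  dp:
    - [0,0,0]
    - [0,0,0]
    - [0,0,0]
    - [0,0,0]
    - [0,0,0]
  rotation:
    - [0,0,0]
    - [0,0,0]
    - [0,0,0]
    - [0,0,0]
    - [0,0,0]
  squeeze: 100

```text
clock: 15.6
eef_pos: [0.4317, 0.319, 0.0148]
tool_rot: [-0.092, 0.701, -0.091, -0.701]
contact_force: [-1.1, -0.3, 5.7]
grip_width: 0.0148
```

```bash
python3 gh.py 14
```

```text
15.6 [0.4317 0.319  0.0148] 0.0148 [-1.07 -0.26  5.74] [ 0.43  0.76  1.8  -0.    0.58  2.26]
(array([ 0.8, -0. , -0.8]), array([ 0.0005, -0.0009,  0.0001]))
```

Request:
step_arm:
  fingers: [0,0,0,0,0]
  dp:
    - [-10,0,0]
    - [-35,0,0]
    - [-45,0,0]
    - [-45,0,0]
    - [-45,0,0]
  rotation:
    - [0,0,0]
    - [0,0,0]
    - [0,0,0]
    - [0,0,0]
    - [0,0,0]

```text
clock: 16.1
eef_pos: [0.4308, 0.3186, 0.1957]
tool_rot: [0.091, -0.701, 0.092, 0.701]
contact_force: [0.3, 0.6, -2.0]
grip_width: 0.015
```

```bash
python3 gp.py hm 80 -0.8 14.8
```

```text
16.1 pos [0.4308 0.3186 0.1957] goal [0.5322 0.069  0.1693] w 0.015 F tray [-0.7   0.62 -1.88] mom [ 0.    0.01 -0.04]
dp [  26.5  215.1 -162.1] rv [-0.3275  0.5193 -0.0888] goal in world dp [ 101.5 -249.5  -26.4]
tray pos of TCP rel place (mm) [-58.83 256.49 158.75] q [ 0.43  0.46  1.69 -0.    0.99  2.26]
```

Request:
step_arm:
  fingers: [0,0,0,0,0]
  dp:
    - [-3,38,-28]
    - [-3,38,-28]
    - [-3,38,-28]
    - [-3,38,-28]
    - [-3,38,-28]
  rotation:
    - [0,0,0]
    - [0,0,0]
    - [0,0,0]
    - [0,0,0]
    - [0,0,0]

```text
clock: 16.6
eef_pos: [0.5179, 0.0977, 0.2094]
tool_rot: [0.091, -0.701, 0.092, 0.701]
contact_force: [1.0, 1.2, -1.8]
grip_width: 0.0147
```

Request:
step_arm:
  fingers: [0,0,0,0,0]
  dp:
    - [0,0,0]
    - [0,0,0]
    - [0,0,0]
    - [0,0,0]
    - [0,0,0]
  rotation:
    - [-0.065,0.104,-0.018]
    - [-0.065,0.104,-0.018]
    - [-0.065,0.104,-0.018]
    - [-0.065,0.104,-0.018]
    - [-0.065,0.104,-0.018]

```text
clock: 17.1
eef_pos: [0.5162, 0.1017, 0.2086]
tool_rot: [0.011, 0.859, 0.03, -0.511]
contact_force: [0.5, 1.9, -2.7]
grip_width: 0.0147
```

```bash
python3 gp.py hm 80 -0.8 14.8
```

```text
17.1 pos [0.5162 0.1017 0.2086] goal [0.5322 0.069  0.1693] w 0.0147 F tray [-0.79  1.85 -2.68] mom [0.13 0.45 0.01]
dp [40.8 34.1  6.3] rv [-0.0168  0.0256  0.0046] goal in world dp [ 16.  -32.7 -39.3]
tray pos of TCP rel place (mm) [  7.13  33.79 135.58] q [-0.06  0.32  2.07  0.26  0.27  1.22]
```

Request:
step_arm:
  fingers: [0,0,0,0]
  dp:
    - [0,17,3]
    - [5,17,3]
    - [20,0,0]
    - [0,0,0]
  rotation:
    - [-0.016,0.026,0.005]
    - [0,0,0]
    - [0,0,0]
    - [0,0,0]

```text
clock: 17.5
eef_pos: [0.5276, 0.068, 0.1826]
tool_rot: [0.017, 0.865, 0.031, -0.501]
contact_force: [0.1, -0.4, -1.6]
grip_width: 0.0148
```

```bash
python3 gp.py hm 80 -0.8 14.8; python3 shot.py ha 2
```

```text
17.5 pos [0.5276 0.068  0.1826] goal [0.5322 0.069  0.1693] w 0.0148 F tray [-0.78 -0.39 -1.45] mom [ 0.03  0.44 -0.02]
dp [13.8 -0.7  2.5] rv [-0.0056  0.003  -0.0001] goal in world dp [  4.6   1.1 -13.3]
tray pos of TCP rel place (mm) [  1.78  -0.74 108.63] q [-0.14  0.38  2.1   0.64  0.18  0.75]
```

View pics/side_ha.png

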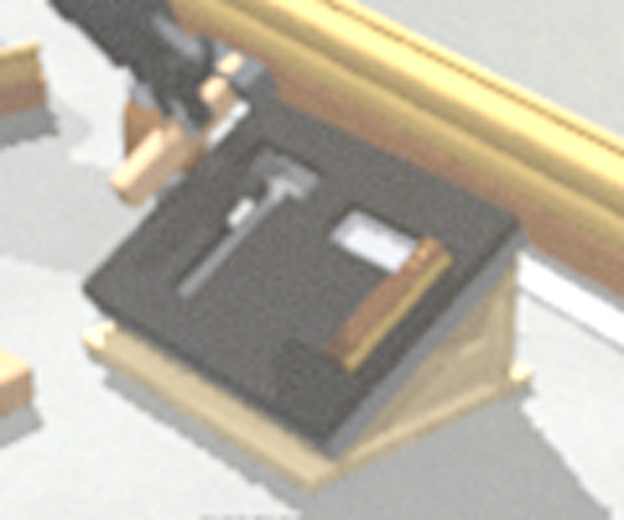

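View pics/top_ha.png

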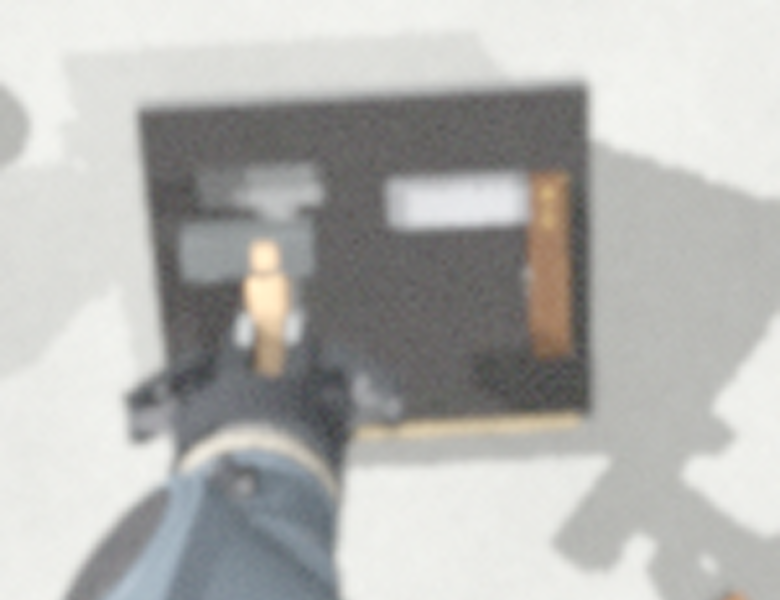

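Request:
step_arm:
  fingers: [0,0,0,0,0]
  dp:
    - [15,-0.7,2.5]
    - [15,0,0]
    - [15,0,0]
    - [15,0,0]
    - [0,0,0]
  rotation:
    - [-0.006,0,0]
    - [0,0,0]
    - [0,0,0]
    - [0,0,0]
    - [0,0,0]

```text
clock: 18.2
eef_pos: [0.5557, 0.0714, 0.1307]
tool_rot: [0.02, 0.865, 0.033, -0.5]
contact_force: [-0.6, 0.3, -1.5]
grip_width: 0.0149
```

```bash
python3 gp.py hm 26 -0.8 14.8
```

```text
18.2 pos [0.5557 0.0714 0.1307] goal [0.5592 0.0711 0.1225] w 0.0149 F tray [-1.24  0.38 -0.96] mom [-0.04  0.38  0.02]
dp [8.8 0.5 1.1] rv [ 0.0012  0.0005 -0.0003] goal in world dp [ 3.4 -0.3 -8.2]
tray pos of TCP rel place (mm) [ 0.34  0.54 49.6 ] q [-0.13  0.53  2.08  1.36  0.1   0.04]
```

Request:
step_arm:
  fingers: [0,0,0]
  dp:
    - [5,0.5,1]
    - [4,0,0]
    - [0,0,0]
  rotation:
    - [0,0,0]
    - [0,0,0]
    - [0,0,0]

```text
clock: 18.5
eef_pos: [0.5589, 0.0711, 0.1236]
tool_rot: [0.02, 0.865, 0.033, -0.499]
contact_force: [0.5, -0.3, -2.1]
grip_width: 0.0144
```

```bash
cat > inhm.py <<'E'
from inhand import *
HMS=[("Tb",[([52,-22,24],[52,38,24]),([52,-22,0],[52,38,0])],[41,10,12]),
     ("Tb",[([30,13,24],[30,38,24]),([30,13,0],[30,38,0])],[41,25,12]),
     ("Tb",[([31,40,24],[51,40,24]),([31,40,0],[51,40,0])],[41,10,12]),
     ("Tb",[([31,-24,24],[51,-24,24]),([31,-24,0],[51,-24,0])],[41,10,12]),
     ("Tc",[([14,9,24],[28,9,24]),([14,9,0],[28,9,0])],[0,0,12]),
     ("Tc",[([14,-9,24],[28,-9,24]),([14,-9,0],[28,-9,0])],[0,0,12]),
     ("Sc",[([-68,-9,0],[20,-9,0])],[0,0,12]),
     ("Sc",[([-70,9,2],[-70,9,22])],[0,0,12]),
     ("Sc",[([-70,-8,0],[-70,8,0])],[0,0,12])]
if __name__=="__main__":
    tag=sys.argv[1]; gx,gz=-0.8,14.8
    S=load(f"side_{tag}.pkl");T=load(f"top_{tag}.pkl")
    p=run(T,S,HMS,gx,gz); print("dxyz mm",(p[:3]*1000).round(2),"rot",p[3:].round(4))
    for nm,sp in (("T only",HMS[:6]),("S only",HMS[6:])):
        pt=run(T,S,sp,gx,gz); print(nm,(pt[:3]*1000).round(2),pt[3:].round(4))
    M,o=mk(None,T,S,HMS,p,gx,gz)
    polys=[np.array([[a[0],a[1],z] for a in ([-70,-9],[30,-9],[30,-24],[52,-24],[52,40],[30,40],[30,9],[-70,9])]) for z in (0,24)]
    L=[(q/1000@M.T+o,c) for q,c in zip(polys,((0,0,255),(0,255,0)))]
    overlay(T,(262,138,322,188),L,f"pics/ih_t_{tag}.png",f=7);overlay(S,(295,145,355,195),L,f"pics/ih_s_{tag}.png",f=7)
    a=cv2.imread(f"pics/ih_t_{tag}.png");b=cv2.imread(f"pics/ih_s_{tag}.png");cv2.imwrite(f"pics/ih_{tag}.png",np.hstack([a,b])[:,:800] if 0 else cv2.resize(np.hstack([a,b]),(800,333)))
    print("in tray frame: origin rel place mm",(gp.M.T@(o-gp.PL["hm"])*1000).round(2),"rot",R.from_matrix(gp.M.T@M).as_rotvec().round(4))
E
python3 shot.py hb 3; python3 gp.py hm 26 -0.8 14.8; python3 inhm.py hb
```

```text
18.8 pos [0.5589 0.0709 0.1234] goal [0.5592 0.0711 0.1225] w 0.0144 F tray [-0.55 -0.3  -1.35] mom [-0.03  0.4  -0.03]
dp [ 0.9 -0.2  0.2] rv [ 0.0025 -0.0003 -0.0006] goal in world dp [ 0.2  0.2 -0.8]
tray pos of TCP rel place (mm) [-0.6  -0.2  41.66] q [-0.13  0.55  2.08  1.53  0.1  -0.14]
res px [[-0.46, 0.16], [0.29, -0.17], [-0.25, -0.14], [1.0, 1.0], [-1.0, -1.0], [0.56, -0.15], [0.08, -0.21], [0.07, -0.28], [0.18, 0.18]]
dxyz mm [0.27 0.71 2.2 ] rot [-0.034   0.0055 -0.0117]
res px [[-0.41, 0.22], [0.31, -0.14], [-0.31, -0.19], [1.0, 1.0], [-1.01, -1.01], [0.53, -0.13]]
T only [-0.45  0.61  0.51] [-0.0354  0.007  -0.0097]
res px [[0.01, -0.31], [0.01, -0.38], [0.18, 0.15]]
S only [0.16 0.79 1.91] [-0.002   0.0177 -0.0029]
in tray frame: origin rel place mm [ 0.47  0.5  29.06] rot [-0.0346  0.0051 -0.0092]
```

View pics/ih_hb.png

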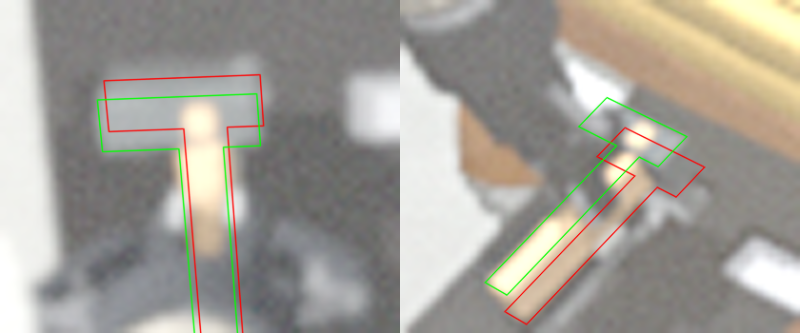

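Request:
step_arm:
  fingers: [0,0,0,0,0]
  dp:
    - [4,0.3,0]
    - [4,0,0]
    - [3,0,0]
    - [0,0,0]
    - [0,0,0]
  rotation:
    - [0,0,0]
    - [0,0,0]
    - [0,0,0]
    - [0,0,0]
    - [0,0,0]

```text
clock: 19.3
eef_pos: [0.5644, 0.0709, 0.1134]
tool_rot: [0.02, 0.865, 0.033, -0.5]
contact_force: [-0.2, -1.1, -2.0]
grip_width: 0.0146
```

```bash
python3 shot.py hc 3; python3 gp.py hm 14 -0.8 14.8; python3 inhm.py hc
```

```text
19.6 pos [0.5644 0.0709 0.1135] goal [0.5652 0.0716 0.1121] w 0.0148 F tray [-0.71  0.29 -1.78] mom [-0.05  0.46 -0.03]
dp [ 1.6 -0.6  0. ] rv [ 0.0023  0.0001 -0.0006] goal in world dp [ 0.7  0.6 -1.4]
tray pos of TCP rel place (mm) [-0.78 -0.56 30.36] q [-0.12  0.57  2.07  1.71  0.1  -0.32]
res px [[0.28, 0.07], [-0.17, -0.05], [-0.13, 0.02], [0.37, 0.21], [-1.0, -1.0], [0.66, 0.3], [-0.15, -0.23], [-0.08, -0.14], [0.12, -0.04]]
dxyz mm [0.55 0.79 1.79] rot [-0.0245  0.0091 -0.0069]
res px [[0.17, -0.04], [-0.14, 0.02], [-0.15, 0.04], [0.42, 0.21], [-1.0, -1.0], [0.55, 0.1]]
T only [1.03 0.56 0.34] [-0.0213 -0.0197 -0.0005]
res px [[-0.08, -0.28], [-0.03, -0.09], [0.1, 0.02]]
S only [0.01 0.73 1.69] [-0.0016  0.0278 -0.0027]
in tray frame: origin rel place mm [ 0.56  0.23 17.34] rot [-0.0251  0.0092 -0.0046]
```

View pics/ih_hc.png

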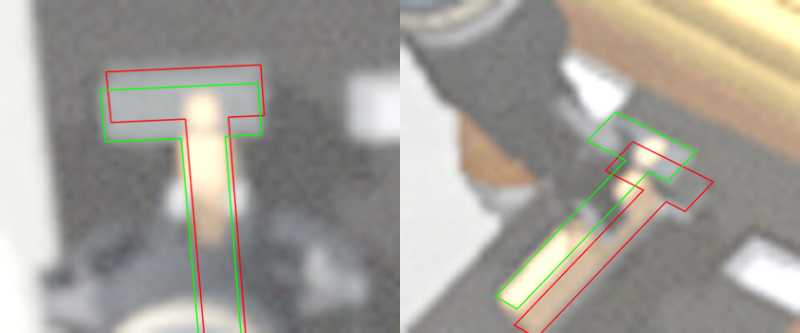

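View pics/top_hc.png

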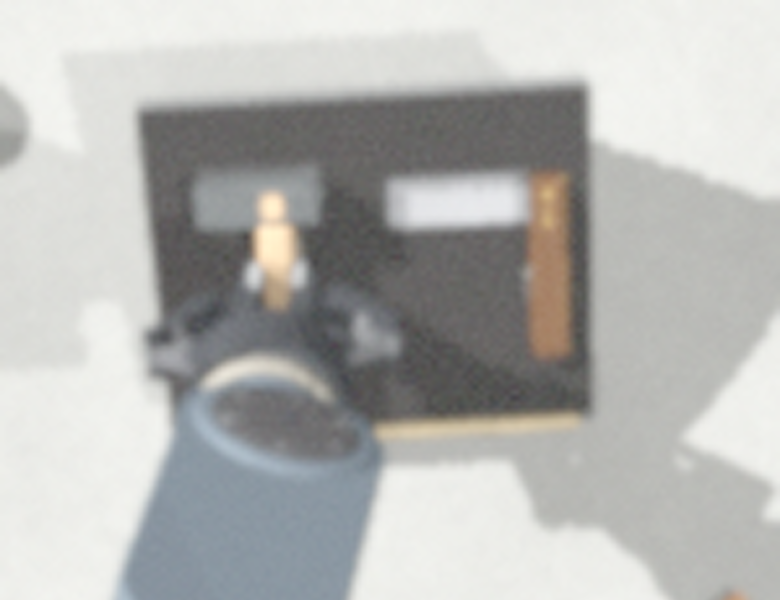

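Good alignment. Insert slowly.

Request:
step_arm:
  fingers: [0,0,0,0,0]
  dp:
    - [1.5,0,0]
    - [1,0,0]
    - [1,0,0]
    - [1,0,0]
    - [0,0,0]
  rotation:
    - [0,0,0]
    - [0,0,0]
    - [0,0,0]
    - [0,0,0]
    - [0,0,0]

```text
clock: 20.1
eef_pos: [0.5667, 0.0711, 0.1093]
tool_rot: [0.02, 0.865, 0.033, -0.5]
contact_force: [0.7, 0.6, -2.0]
grip_width: 0.0147
```

```bash
python3 gp.py hm 0 -0.8 14.8
```

```text
20.1 pos [0.5667 0.0711 0.1093] goal [0.5721 0.0721 0.1   ] w 0.0147 F tray [-0.38  0.5  -2.09] mom [-0.04  0.45 -0.04]
dp [10.8 -0.6 -0.1] rv [ 0.0021  0.0005 -0.0005] goal in world dp [ 5.4  1.  -9.3]
tray pos of TCP rel place (mm) [-0.88 -0.57 25.55] q [-0.12  0.58  2.07  1.78  0.1  -0.39]
```

Request:
step_arm:
  fingers: [0,0,0,0]
  dp:
    - [1,0,0]
    - [1,0,0]
    - [1,0,0]
    - [0,0,0]
  rotation:
    - [0,0,0]
    - [0,0,0]
    - [0,0,0]
    - [0,0,0]

```text
clock: 20.5
eef_pos: [0.568, 0.0713, 0.1071]
tool_rot: [0.02, 0.865, 0.033, -0.5]
contact_force: [-2.3, 0.2, 1.5]
grip_width: 0.0147
```

```bash
python3 gp.py hm 0 -0.8 14.8
```

```text
20.5 pos [0.568  0.0713 0.1071] goal [0.5721 0.0721 0.1   ] w 0.0147 F tray [-1.24  0.41  2.39] mom [ 0.05  0.39 -0.07]
dp [ 8.2 -0.5 -0.1] rv [ 0.0021  0.0002 -0.0006] goal in world dp [ 4.1  0.8 -7. ]
tray pos of TCP rel place (mm) [-0.89 -0.52 22.98] q [-0.12  0.59  2.06  1.83  0.1  -0.43]
```

Request:
step_arm:
  fingers: [0,0,0,0]
  dp:
    - [1,0,0]
    - [1,0,0]
    - [1,0,0]
    - [0,0,0]
  rotation:
    - [0,0,0]
    - [0,0,0]
    - [0,0,0]
    - [0,0,0]

```text
clock: 20.9
eef_pos: [0.57, 0.0713, 0.1041]
tool_rot: [0.02, 0.865, 0.033, -0.5]
contact_force: [-0.8, -0.6, -0.1]
grip_width: 0.0152
```

```bash
python3 gp.py hm 0 -0.8 14.8
```

```text
20.9 pos [0.57   0.0713 0.1041] goal [0.5721 0.0721 0.1   ] w 0.0152 F tray [-0.71 -0.53  0.35] mom [0.02 0.36 0.03]
dp [ 4.6 -0.6  0.1] rv [ 0.0021  0.0002 -0.0004] goal in world dp [ 2.1  0.7 -4. ]
tray pos of TCP rel place (mm) [-0.66 -0.58 19.38] q [-0.12  0.6   2.06  1.87  0.1  -0.47]
```

Passed the rollers; on to the floor.

Request:
step_arm:
  fingers: [0,0,0,0,0]
  dp:
    - [1.5,0,0]
    - [1.5,0,0]
    - [1,0,0]
    - [1,0,0]
    - [0,0,0]
  rotation:
    - [0,0,0]
    - [0,0,0]
    - [0,0,0]
    - [0,0,0]
    - [0,0,0]

```text
clock: 21.4
eef_pos: [0.5723, 0.0715, 0.0997]
tool_rot: [0.02, 0.865, 0.033, -0.5]
contact_force: [0.2, -0.8, -1.2]
grip_width: 0.0147
```

```bash
python3 gp.py hm 0 -0.8 14.8
```

```text
21.4 pos [0.5723 0.0715 0.0997] goal [0.5721 0.0721 0.1   ] w 0.0147 F tray [-0.48 -0.83 -1.12] mom [0.04 0.35 0.07]
dp [-0.4 -0.6 -0.1] rv [ 0.0021  0.0006 -0.0005] goal in world dp [-0.2  0.6  0.4]
tray pos of TCP rel place (mm) [-0.87 -0.58 14.42] q [-0.12  0.61  2.06  1.94  0.1  -0.54]
```

Request:
step_arm:
  fingers: [0,0,0]
  dp:
    - [1,0,0]
    - [0.5,0,0]
    - [0,0,0]
  rotation:
    - [0,0,0]
    - [0,0,0]
    - [0,0,0]

```text
clock: 21.7
eef_pos: [0.5724, 0.0715, 0.0995]
tool_rot: [0.02, 0.865, 0.033, -0.499]
contact_force: [-5.1, -0.0, 9.0]
grip_width: 0.0146
```

```bash
python3 gp.py hm 0 -0.8 14.8
```

```text
21.7 pos [0.5724 0.0715 0.0995] goal [0.5721 0.0721 0.1   ] w 0.0146 F tray [ 0.07  0.34 10.37] mom [-0.05  0.34  0.02]
dp [-0.5 -0.6 -0.1] rv [ 0.0021 -0.0003 -0.0009] goal in world dp [-0.2  0.5  0.5]
tray pos of TCP rel place (mm) [-0.9  -0.56 14.26] q [-0.12  0.61  2.06  1.96  0.1  -0.56]
```

Floor reached (10 N). Release, back off, and press with shut fingers to check the height.

Request:
step_arm:
  fingers: [0.45,0.45,0.45,0.45,0.45]
  dp:
    - [0,0,0]
    - [0,0,0]
    - [0,0,0]
    - [-10,0,0]
    - [-30,0,0]
  rotation:
    - [0,0,0]
    - [0,0,0]
    - [0,0,0]
    - [0,0,0]
    - [0,0,0]

```text
clock: 22.2
eef_pos: [0.5615, 0.0715, 0.119]
tool_rot: [0.019, 0.865, 0.034, -0.5]
contact_force: [0.3, -0.4, 0.4]
grip_width: 0.0386
```

Request:
step_arm:
  fingers: [0,0,0,0]
  dp:
    - [-5,0,0]
    - [0,0,0]
    - [0,0,0]
    - [0,0,0]
  rotation:
    - [0,0,0]
    - [0,0,0]
    - [0,0,0]
    - [0,0,0]

```text
clock: 22.6
eef_pos: [0.5592, 0.0713, 0.1235]
tool_rot: [0.019, 0.865, 0.034, -0.499]
contact_force: [0.1, 0.7, 0.7]
grip_width: -0.0003
```

```bash
python3 gp.py hm 0 -0.8 24
```

```text
22.6 pos [0.5592 0.0713 0.1235] goal [0.5675 0.0717 0.108 ] w -0.0003 F tray [0.43 0.71 0.51] mom [ 0.01  0.23 -0.01]
dp [17.6  0.2  0.5] rv [ 0.0019 -0.0004  0.0024] goal in world dp [  8.3   0.5 -15.5]
tray pos of TCP rel place (mm) [-0.27  0.17 41.6 ] q [-0.13  0.55  2.08  1.52  0.1  -0.13]
```

Request:
step_arm:
  fingers: [0,0,0,0,0]
  dp:
    - [5,0,0]
    - [5,0,0]
    - [4,0,0]
    - [2,0,0]
    - [0,0,0]
  rotation:
    - [0,0,0]
    - [0,0,0]
    - [0,0,0]
    - [0,0,0]
    - [0,0,0]

```text
clock: 23.1
eef_pos: [0.567, 0.0719, 0.1094]
tool_rot: [0.019, 0.865, 0.034, -0.5]
contact_force: [0.9, -0.1, 0.1]
grip_width: -0.0001
```

Request:
step_arm:
  fingers: [0,0,0,0]
  dp:
    - [1,0,0]
    - [1,0,0]
    - [1,0,0]
    - [0,0,0]
  rotation:
    - [0,0,0]
    - [0,0,0]
    - [0,0,0]
    - [0,0,0]

```text
clock: 23.5
eef_pos: [0.5681, 0.072, 0.1079]
tool_rot: [0.019, 0.866, 0.034, -0.499]
contact_force: [-2.2, -0.5, 4.5]
grip_width: 0.0002
```

```bash
python3 gp.py hm 0 -0.8 24
```

```text
23.5 pos [0.5681 0.072  0.1079] goal [0.5675 0.0717 0.108 ] w 0.0002 F tray [ 0.31 -0.3   5.03] mom [-0.06  0.27 -0.03]
dp [-0.4  0.3  0.5] rv [ 0.0021 -0.001   0.002 ] goal in world dp [-0.6 -0.3  0.1]
tray pos of TCP rel place (mm) [-0.34  0.25 23.58] q [-0.12  0.59  2.06  1.81  0.1  -0.42]
```

Request:
step_arm:
  fingers: [0,0,0,0,0]
  dp:
    - [1,0,0]
    - [0,0,0]
    - [-10,0,0]
    - [-20,0,0]
    - [-30,0,0]
  rotation:
    - [0,0,0]
    - [0,0,0]
    - [0,0,0]
    - [0,0,0]
    - [0,0,0]

```text
clock: 24.0
eef_pos: [0.5499, 0.0717, 0.1412]
tool_rot: [0.018, 0.866, 0.036, -0.499]
contact_force: [-0.0, 0.5, 0.9]
grip_width: -0.0
```

Request:
step_arm:
  fingers: [0,0,0,0,0]
  dp:
    - [-30,0,0]
    - [-30,0,0]
    - [-30,0,0]
    - [-30,0,0]
    - [0,0,0]
  rotation:
    - [0,0,0]
    - [0,0,0]
    - [0,0,0]
    - [0,0,0]
    - [0,0,0]

```text
clock: 24.5
eef_pos: [0.4998, 0.0683, 0.2322]
tool_rot: [0.018, 0.868, 0.039, -0.495]
contact_force: [-0.4, 0.3, 0.3]
grip_width: -0.0
```

```bash
python3 shot.py z 1; python3 gp.py hm 0 -0.8 24
python3 - <<'E'
from h import *
for k in("side","top"): cv2.imwrite(f"pics/{k}_full.png",load(f"{k}_z.pkl")["pixels"].astype(np.uint8))
E
```

```text
24.6 pos [0.5005 0.0682 0.2301] goal [0.5675 0.0717 0.108 ] w -0.0 F tray [ 0.41 -0.2  -0.75] mom [ 0.01  0.28 -0.02]
dp [139.2   3.2   4.1] rv [ 0.0027 -0.0081  0.0113] goal in world dp [  67.     3.5 -122.1]
tray pos of TCP rel place (mm) [  2.17   1.6  163.28] q [-0.17  0.25  2.12  0.48  0.29  0.9 ]
```

View pics/side_z.png

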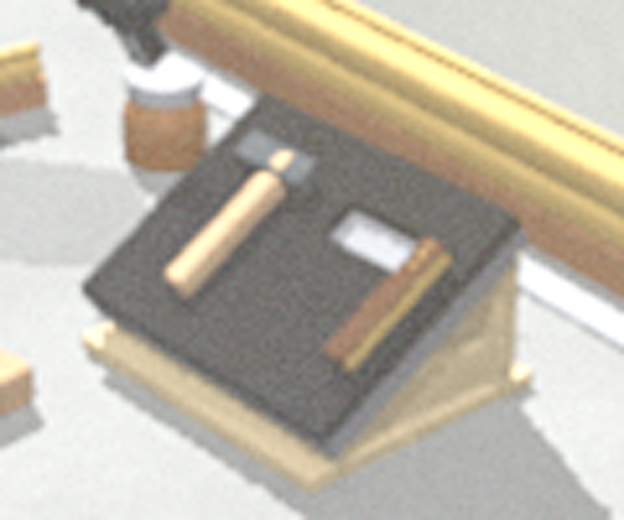

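View pics/top_z.png

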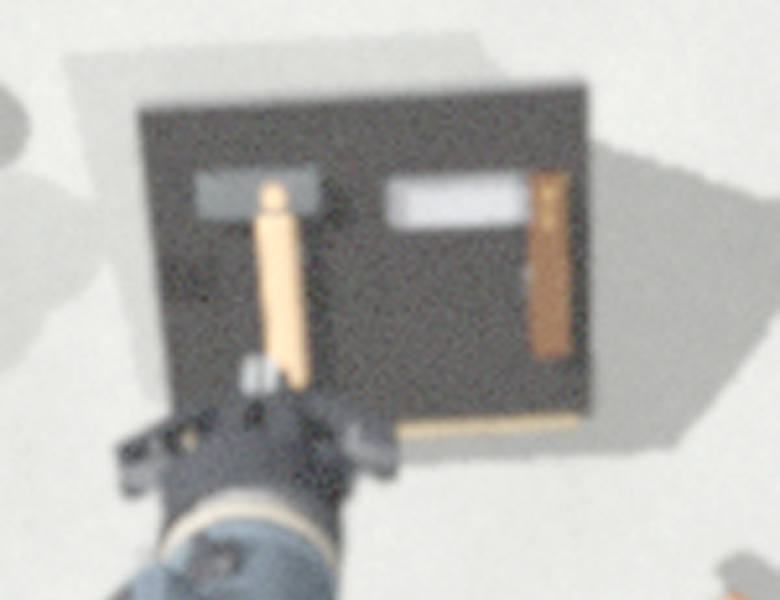

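View pics/top_full.png

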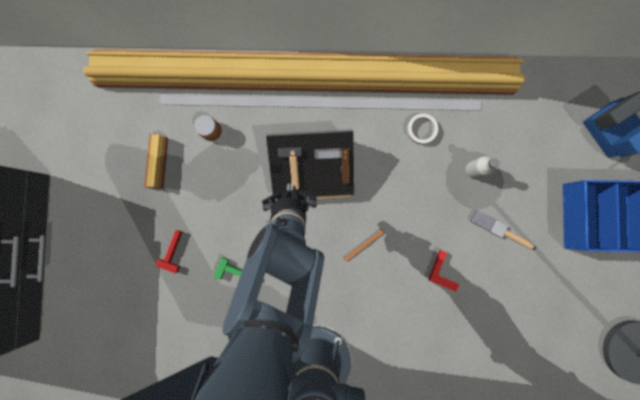

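```bash
python3 -c "
from plant import r
print(r.state()['contact_force'],r.finish_job())"
```

```text
the job is handed in; nothing more can be done
[ 0.7396729  -0.14233711 -0.44101248] None
```

I put the try square, then the hammer, into their cutouts in the tray. I pressed each past its rollers to the floor, released it, and handed the job in at about 24.6 s with the gripper clear.

**Seating, checked by touch:** After releasing each tool I pressed on it with the shut fingers. The square's top was about 23.5 mm above the estimated cutout floor under 16 N, and the hammer's about 23.6 mm under 5 N. Both should be 24 mm, and a tool still resting on the rollers would read 32 mm or more.

**Pictures:** The last pictures show both tools lying flat and matching their outlines. The green and red look-alikes are untouched and the other items look unmoved. The sanding block is hidden by the arm in the last top view; only part of it shows in the last side view, where it was before.

**Checks that disagreed:**
- **Cameras:** The two cameras differed by about 2 mm, and the in-hand fits put both tools about 2 mm higher than the arm's own position did. I relied on the contact forces and the presses instead.
- **Square's rollers:** I saw no clear force peak as the square passed its rollers; the hammer's peak was about 4 N. That the square is home rests on the floor contact, the press height and the pictures.

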